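Clear the cup and set the bottles in their drip dishes

TASK

A red-capped specimen cup has been left in one of the three round white drip dishes: first move it to the empty recess of the grey cup tray, next to the white-capped cup. Then stand the three screw-capped bottles, which stand out on the dark worktop among the dishes (not those by the sink), upright in the dishes, each in the dish of its own size, the largest bottle first, then the middle one, the smallest last. Do not tip over any bottle or cup, and leave the white-capped cup and the dropper bottle with the pointed nozzle where they are.

Things in the scene. Friction and masses are not known exactly. Their poses are not given: they have to be found in the camera images.
- cup_red_center (a point): Specimen cup with a red screw cap, 64 mm tall; body tapers to about 47 mm diameter, cap 52 mm diameter from 50 to 63 mm above its underside (grip the cap, about 24 mm above this point). At the start it stands in the middle drip dish, its underside 3 mm above the worktop. This point is its centre, 32 mm above its underside; z up along the cup.
- bottle_large_center (a point): Largest of the three bottles: squat, grey with a grey screw cap, 58 mm diameter, 105 mm tall (straight body to about 75 mm, cap about 40 mm wide); this point is its centre, half-way up; z axis up along the bottle.
- bottle_medium_center (a point): Middle bottle: amber glass with a black screw cap, 45 mm diameter, 90 mm tall (straight body to about 60 mm, cap 27 mm wide); this point is its centre, half-way up; z axis up along the bottle.
- bottle_small_center (a point): Smallest of the three bottles: slim, red-brown with a cap of the same colour, 30 mm diameter, 85 mm tall (straight body to about 60 mm, cap 21 mm wide); this point is its centre, half-way up; z axis up along the bottle.
- dish_large: Large round white drip dish, 76 mm across inside, 82 mm outside. Fixed to the worktop, 9 mm high, floor 3 mm above the worktop, wall 3 mm. Origin: centre of its underside, z up.
- dish_medium: Middle round white drip dish, 61 mm across inside, 67 mm outside; the red-capped cup stands in it at the start. Fixed to the worktop, 9 mm high, floor 3 mm above the worktop, wall 3 mm. Origin: centre of its underside, z up.
- dish_small: Small round white drip dish, 46 mm across inside, 52 mm outside. Fixed to the worktop, 9 mm high, floor 3 mm above the worktop, wall 3 mm. Origin: centre of its underside, z up.
- tray_free (a point): Empty round recess of the grey cup tray (a plate 185 x 85 x 10 mm, fixed to the worktop, its length roughly along the world's x): 64 mm across, 6 mm deep. This point is the centre of the recess's floor, 4 mm above the worktop; x points along the plate to the other recess, 90 mm away, in which the white-capped cup stands; z up.
- cup_white_center (a point): Specimen cup with a white screw cap, 64 mm tall, 52 mm diameter, standing in the tray's other recess; to be left there. This point is its centre, half-way up.
- dropper_center (a point): White dropper bottle with a long pointed nozzle, 27 mm diameter, 74 mm tall; not one of the three, to be left where it stands. This point is its centre, half-way up.
Mind the look-alikes: they are no part of the job. What is shaped like the part that bears bottle_small_center but purple is not meant.

How it is judged:
On the way, in this order (a step that is already met when the one before it is completed fails the run):
1. the red-capped cup stands in the empty recess of the tray (horizontal distance between cup_red_center and tray_free below 0.011 m and z of cup_red_center in the frame of tray_free below 0.035 m and angle between cup_red_center's own z axis and vertical below 0.1 rad), for 0.2 s.
2. the largest bottle stands in the large dish (horizontal distance between bottle_large_center and dish_large below 0.011 m and z of bottle_large_center in the frame of dish_large below 0.0585 m and angle between bottle_large_center's own z axis and vertical below 0.1 rad), for 0.2 s.
3. the middle bottle stands in the middle dish (horizontal distance between bottle_medium_center and dish_medium below 0.011 m and z of bottle_medium_center in the frame of dish_medium below 0.051 m and angle between bottle_medium_center's own z axis and vertical below 0.1 rad), for 0.2 s.
4. the smallest bottle stands in the small dish (horizontal distance between bottle_small_center and dish_small below 0.011 m and z of bottle_small_center in the frame of dish_small below 0.0485 m and angle between bottle_small_center's own z axis and vertical below 0.1 rad), for 0.2 s.
At the end, for the whole second after the job is handed in: The red-capped cup stands upright on the floor of the tray's recess and each bottle upright on the floor of the dish of its size: each within 11 mm of the centre, no more than 3 mm above the floor, within 0.1 rad of upright, released and at rest (all of step 1 and all of step 2 and all of step 3 and all of step 4 and linear speed of each of cup_red, bottle_large, bottle_medium, bottle_small below 0.02 m/s and contact force between the fingers and cup_red below 0.05 N and contact force between the fingers and bottle_large below 0.05 N and contact force between the fingers and bottle_medium below 0.05 N and contact force between the fingers and bottle_small below 0.05 N); the robot touches nothing.
It fails at once if the white-capped cup or the dropper bottle is moved by more than 20 mm (distance of any of cup_white_center, dropper_center from where it was at the start of the episode above 0.02 m).
It fails at once if a bottle or cup is tipped over (more than 0.7 rad) (angle between any of bottle_large_center, bottle_medium_center, bottle_small_center, cup_red_center, cup_white_center, dropper_center's own z axis and vertical above 0.7 rad).
It also fails if it takes over 104 s, if anything falls off the work surface, if the arm or the gripper's body presses on something with over 40 N, if the wrist force passes 120 N, or if a joint passes its speed limit or range.

ROBOT

A 6-joint arm with a two-finger parallel gripper is mounted at the origin on a cart in front of the work surface, level with it; the furniture and walls round the work are solid. World frame = base frame: x ahead of the robot, y to its left, z up, the work surface at z = 0. Lengths are in m, angles in rad, forces in N, time in s.
With the tool pointing down it reaches from about 0.375 to 0.975 m from the base axis. Payload 3.8 kg.
Tool frame: the origin (TCP) lies at the very end of the fingers, on their centre line; the grasp point (between the pads) lies 19 mm behind it; z points along the fingers, y is the direction in which the jaws open and shut (so a half turn about z gives the same grasp; the last joint's range is limited). The gripper opens to 85 mm and grips with 20 to 120 N. Pads are 22 mm wide; open, the fingers measure 114 mm over their backs; the gripper's body (76 mm by 85 mm) begins 54 mm behind the grasp point. The pads swing forward as they close: fully open they stand 13 mm farther back than shut.
Start: joints at [-1.358, 0.264, 1.604, -0, 1.274, -0.037], TCP at [0.167, -0.654, 0.231] pointing down, gripper open.
Joint ranges: [-2.63, 2.63], [-0.94, 2.18], [0.31, 2.57], [-1.31, 4.45], [0, 2.66], [-2.55, 2.55]. Speed limits (rad/s): [2.57, 2.57, 3.14, 3.14, 3.14, 3.14].

INTERFACE

Orientations are given as a rotation vector (axis times angle).
In Python, from workcell import bot, viewer, finish_job gives the robot as it stands.
- The arm moves only by the tool servo_tool, never from a script. Its argument "plan" is a list that holds one entry, the list of rows, each a list of 6 numbers: the shift along the tool's x, y, z in cm, then the turn, a rotation vector about the tool's x, y, z in degrees. A call has 1 to 20 rows; each row is the pose to reach, as a shift and turn from the pose measured when the call began, along the tool's axes at that moment; what a row does not reach only later rows make up. A row lasts 1/12 s, in which the tool goes at most 41.7 mm and 7.16 degrees, less where a joint would pass 70% of its speed; a pose out of reach is approached as far as the arm can. A call with a gripper value outside its range is refused whole. "claw" is the finger opening in cm, from 0 to 8.54, set as the call begins (left out, the last holds). The fingers move at their own pace and stop on an object; "grip_force" is the grip in N (left out, the last holds). Time passes only in rows, so rows that repeat a pose let the fingers close. It gives the time, the measured TCP pose, the force and the opening at its end, in the units of the state.
- bot.read_state(): the state, without advancing time (a new reading comes with each control period).
- viewer.read_camera(name): name is "scene" or "side" or "wrist"; returns a dict with "color" (384x512x3 uint8, red, green, blue), "fx", "fy", "cx", "cy" (pixels), "eye" and "rotation" of the camera in the world; the wrist camera has in their place "T_tool_cam" (4x4, takes a point from camera to tool coordinates, whose origin is the TCP and whose axes are the flange's). Camera axes: x right, y down, z forward; pixel columns grow to the right and rows downward; lengths in m; the calibration is good to about 2 mm. The wrist camera is an equidistant fisheye: a pixel r from the principal point sees the ray r / f radians off the axis. A picture is of the moment at which its call begins: read the wrist's pose just before it. There is no depth.
- finish_job(): hands the job in, once; it reports no verdict.
The state is a dict: "time": time; "q": joint angles; "joint_vel": joint speeds; "joint_torque": joint torques, N m; "tool_pos": TCP position; "tcp_rot": TCP orientation; "wrist_force": force on the tool from outside, world axes, zero at the start; "torque": the same for the moment, N m; "width": opening from 0.0 (shut) to 1.0 (fully open).
Only numpy, scipy, OpenCV 4.12 (cv2) and the standard library are available. Lean on these libraries where they do the work, as an engineer would, in place of code of your own. Each camera call takes 0.05 s, during which the arm holds its last target.

## Working session

There is one attempt and no reset: what is moved stays moved. The work goes in short steps, Python scripts to look and compute and a tool call to move; the robot and the scene stay as the last step left them, time stands still between calls to the robot, and variables do not carry over. Pictures are saved under pics/ and viewed, and the job is handed in when it is done.

Besides the shell and the picture viewer there is one more tool, called after ">>>" as name(argument=value, ...), one argument or row to a line, values as JSON. servo_tool: Moves the arm, as the interface text tells. Its arguments: {"type":"object","properties":{"plan":{"type":"array"},"claw":{"type":"number"},"grip_force":{"type":"number"}},"required":["plan"]}

```bash
mkdir -p pics; ls
cat > h.py <<'E'
import numpy as np, cv2
from workcell import bot, viewer
from scipy.spatial.transform import Rotation as R
E
python3 - <<'E'
from h import *
s=bot.read_state();print(s)
for n in ["scene","side","wrist"]:
    c=viewer.read_camera(n);cv2.imwrite(f"pics/{n}0.png",c["color"][:,:,::-1])
    print(n,{k:v for k,v in c.items() if k!="color"})
E
```

```text
pics
{'time': 0.0, 'q': array([-1.35788014e+00,  2.64780792e-01,  1.60537476e+00, -1.85324633e-05,
        1.27370995e+00, -3.68873234e-02]), 'joint_vel': array([ 1.79844097e-05,  1.81677438e-03, -6.04115528e-04, -8.16391177e-06,
       -8.92489721e-04, -1.18406934e-03]), 'joint_torque': array([ 1.31790737e-03, -5.15103793e+01, -3.67315686e+01,  5.09155871e-04,
        1.28400960e-02,  6.58528933e-06]), 'tool_pos': array([ 0.16671414, -0.65332908,  0.229943  ]), 'tcp_rot': array([-3.11487341e+00, -3.91097617e-01,  3.41294473e-04]), 'wrist_force': array([-0.11457748, -0.2350811 ,  0.14872443]), 'torque': array([ 0.09851806, -0.0068781 , -0.04246426]), 'width': 1.0017841702291626}
scene {'fx': 454.9359883782872, 'fy': 454.9359883782872, 'cx': 255.37270647494185, 'cy': 185.75598292462382, 'eye': array([-0.42164213,  0.39442344,  0.53596322]), 'rotation': array([-1.11714498,  1.93943272, -1.2765981 ])}
side {'fx': 372.12099233155396, 'fy': 372.12099233155396, 'cx': 260.90457085695977, 'cy': 187.05785366475592, 'eye': array([-0.4329185 , -0.32392748,  0.49819518]), 'rotation': array([-1.64908484,  1.32445579, -0.87812638])}
wrist {'fx': 297.3186396354542, 'fy': 297.3186396354542, 'cx': 266.521506558194, 'cy': 186.46223829779908, 'T_tool_cam': array([[ 1.47527813e-04, -9.63669739e-01, -2.67096634e-01,
         6.80670377e-02],
       [ 9.99999981e-01,  1.07524480e-04,  1.64396393e-04,
        -6.54659217e-05],
       [-1.29704402e-04, -2.67096653e-01,  9.63669737e-01,
        -1.43030964e-01],
       [ 0.00000000e+00,  0.00000000e+00,  0.00000000e+00,
         1.00000000e+00]])}
```

View pics/scene0.png

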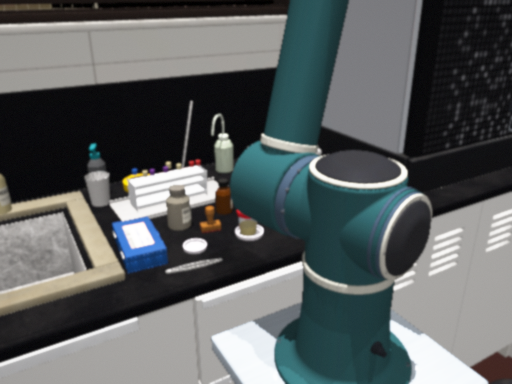

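View pics/side0.png

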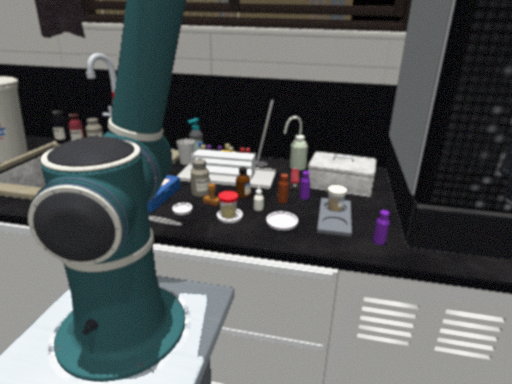

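View pics/wrist0.png

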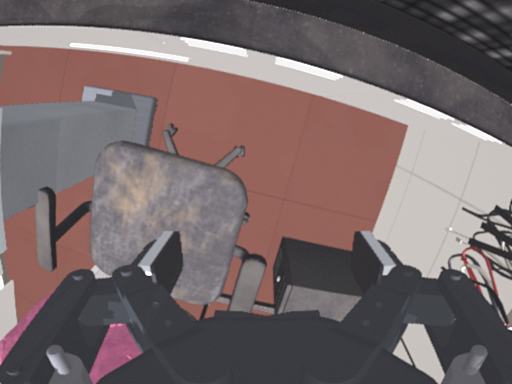

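The side view shows all the objects: grey bottle (200,180), amber (243,182), red-brown (283,188), dropper (258,200), cup in dish (229,210), large dish (282,220), small dish (182,208), tray (335,215). Next I'll make rough position estimates from it.

```bash
cat >> h.py <<'E'
def ray(c,u,v):
    d=np.array([(u-c["cx"])/c["fx"],(v-c["cy"])/c["fy"],1.0]); return c["eye"],R.from_rotvec(c["rotation"]).apply(d)
def plane(o,d,z): return o+d*(z-o[2])/d[2]
def wray(s,c,u,v):
    x=(u-c["cx"])/c["fx"];y=(v-c["cy"])/c["fy"];r=np.hypot(x,y)
    k=np.sin(r)/r if r>1e-9 else 1
    T=c["T_tool_cam"];Q=R.from_rotvec(s["tcp_rot"])
    d=Q.apply(T[:3,:3]@np.array([x*k,y*k,np.cos(r)]));o=s["tool_pos"]+Q.apply(T[:3,3]);return o,d
def wproj(s,c,p):
    Q=R.from_rotvec(s["tcp_rot"]);T=c["T_tool_cam"]
    q=T[:3,:3].T@(Q.inv().apply(np.array(p)-s["tool_pos"])-T[:3,3])
    th=np.arctan2(np.hypot(q[0],q[1]),q[2]);ph=np.arctan2(q[1],q[0])
    return c["cx"]+c["fx"]*th*np.cos(ph),c["cy"]+c["fy"]*th*np.sin(ph)
E
python3 - <<'E'
from h import *
c=viewer.read_camera("side")
for n,u,v,z in [("large top",200,160,.105),("amber top",243,169,.09),("small top",284,175,.085),("purple top",306,172,.085),("purple2 top",383,211,.085),("dropper top",259,189,.074),("cupred top",229,194,.067),("dish L",282,220,.009),("dish M",229,214,.009),("dish S",182,208,.009),("white top",338,189,.067),("tray front",335,232,.01),("tray free",335,219,.01),("stamp",211,186,.05)]:
    print(n,plane(*ray(c,u,v),z).round(3))
s=bot.read_state();print(R.from_rotvec(s["tcp_rot"]).as_matrix().round(3))
im=c["color"][130:270,140:420];cv2.imwrite("pics/side_z.png",cv2.resize(im,None,fx=2.85,fy=2.85,interpolation=cv2.INTER_CUBIC)[:,:,::-1])
E
```

```text
large top [0.559 0.057 0.105]
amber top [ 0.558 -0.076  0.09 ]
small top [ 0.555 -0.199  0.085]
purple top [ 0.595 -0.259  0.085]
purple2 top [ 0.395 -0.461  0.085]
dropper top [ 0.466 -0.144  0.074]
cupred top [ 0.43  -0.07   0.067]
dish L [ 0.427 -0.216  0.009]
dish M [ 0.425 -0.07   0.009]
dish S [0.427 0.066 0.009]
white top [ 0.536 -0.355  0.067]
tray front [ 0.397 -0.356  0.01 ]
tray free [ 0.465 -0.354  0.01 ]
stamp [0.503 0.006 0.05 ]
[[ 0.969  0.247 -0.   ]
 [ 0.247 -0.969  0.001]
 [ 0.    -0.001 -1.   ]]
```

View pics/side_z.png

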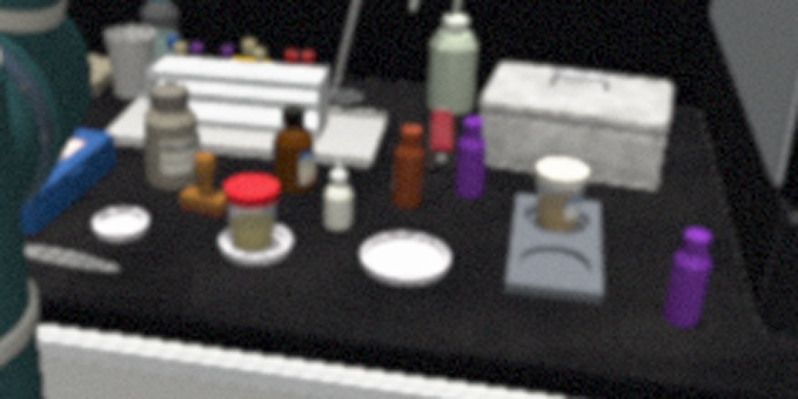

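```bash
cat >> h.py <<'E'
def goto(x,y,z,yaw=0,s=None):
    "tool-axes shift (cm) and turn (deg) to reach a pointing-down pose with tool x at yaw(deg)"
    s=s or bot.read_state();Q=R.from_rotvec(s["tcp_rot"])
    G=R.from_euler("z",yaw,degrees=True)*R.from_rotvec([np.pi,0,0])
    d=Q.inv().apply(np.array([x,y,z])-s["tool_pos"])*100
    t=np.degrees((Q.inv()*G).as_rotvec())
    print("t",round(s["time"],2),"pos",s["tool_pos"].round(4),"w",round(s["width"],3),"F",s["wrist_force"].round(1));print("row",d.round(2),t.round(2))
E
python3 -c "
from h import *
goto(.42,-.17,.36)"
```

```text
t 0.2 pos [ 0.1668 -0.6536  0.2304] w 1.0 F [ 0.2 -0.2  0.3]
row [ 36.49 -40.62 -12.9 ] [-8.000e-02  1.000e-02  1.431e+01]
```

>>> servo_tool(
  plan=[
    [[10, -11, -12.9, 0, 0, 4], [36.5, -40.6, -12.9, 0, 0, 14.3], [36.5, -40.6, -12.9, 0, 0, 14.3], [36.5, -40.6, -12.9, 0, 0, 14.3], [36.5, -40.6, -12.9, 0, 0, 14.3], [36.5, -40.6, -12.9, 0, 0, 14.3], [36.5, -40.6, -12.9, 0, 0, 14.3], [36.5, -40.6, -12.9, 0, 0, 14.3], [36.5, -40.6, -12.9, 0, 0, 14.3], [36.5, -40.6, -12.9, 0, 0, 14.3], [36.5, -40.6, -12.9, 0, 0, 14.3], [36.5, -40.6, -12.9, 0, 0, 14.3], [36.5, -40.6, -12.9, 0, 0, 14.3], [36.5, -40.6, -12.9, 0, 0, 14.3], [36.5, -40.6, -12.9, 0, 0, 14.3], [36.5, -40.6, -12.9, 0, 0, 14.3], [36.5, -40.6, -12.9, 0, 0, 14.3], [36.5, -40.6, -12.9, 0, 0, 14.3], [36.5, -40.6, -12.9, 0, 0, 14.3], [36.5, -40.6, -12.9, 0, 0, 14.3]],
  ],
)

```text
time: 1.87
tool_pos: [0.4195, -0.1711, 0.3596]
tcp_rot: [-3.14, 0.003, 0.002]
wrist_force: [-0.4, -0.1, 0.1]
width: 1.0
```

Run:
```python
from h import *
s=bot.read_state();c=viewer.read_camera("wrist");cv2.imwrite("pics/w1.png",c["color"][:,:,::-1])
np.save("w1.npy",{"s":s,"c":c},allow_pickle=True)
print(s["tool_pos"],s["tcp_rot"])
for n,p in dict(large=(.559,.057,.105),dishL=(.427,-.216,.009),cup=(.43,-.07,.067)).items(): print(n,wproj(s,c,p))
```

```text
[ 0.41954909 -0.17109371  0.35960777] [-3.13995568e+00  2.98206616e-03  1.63883317e-03]
large (np.float64(109.078931259075), np.float64(65.57256029788157))
dishL (np.float64(293.7765161057936), np.float64(142.25912979311514))
cup (np.float64(199.44567822484933), np.float64(145.76448827044612))
```

View pics/w1.png

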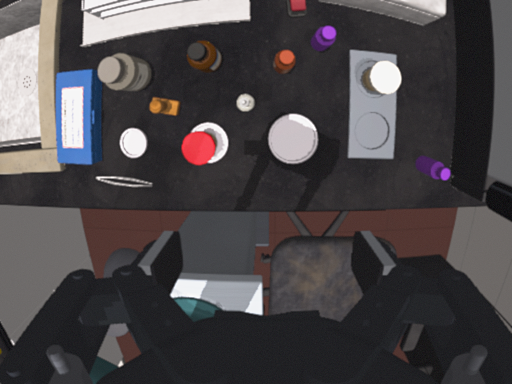

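The wrist view from above shows everything: red cap (199,148), dishes at (293,139), (210,142) and (133,143), recess (372,130), grey cap (117,69), amber cap (201,54), red-brown cap (286,59), dropper (245,102). Now I'll mask and measure them.

Run:
```python
from h import *
D=np.load("w1.npy",allow_pickle=True).item();s,c=D["s"],D["c"]
im=c["color"];hsv=cv2.cvtColor(im,cv2.COLOR_RGB2HSV)
# undistort to overhead view of plane z: build map for visualization of heights
def comp(mask,u,v,tag,z):
    n,l,st,ce=cv2.connectedComponentsWithStats(mask.astype(np.uint8))
    k=l[v,u]
    if k==0: print(tag,"none");return
    cs,_=cv2.findContours((l==k).astype(np.uint8),cv2.RETR_EXTERNAL,cv2.CHAIN_APPROX_NONE)
    P=max(cs,key=len)[:,0,:]
    W=np.array([plane(*wray(s,c,*p),z)[:2] for p in P]).astype(np.float32)
    (x,y),r=cv2.minEnclosingCircle(W)
    e=cv2.fitEllipse(W)
    print(tag,"area",st[k,4],"minc",round(x,4),round(y,4),"d",round(2000*r,1),"ell",np.round(e[0],4),np.round(np.array(e[1])*1000,1))
H,S,V=[hsv[...,i].astype(int) for i in range(3)]
white=(V>140)&(S<60)
comp((S>180)&(V>120)&((H<6)|(H>174)),199,148,"red cap",.066)
comp(white,293,139,"dishL",.009)
comp(white,133,143,"dishS",.009)
comp(white,385,78,"whitecap",.067)
comp((V>90)&(S<80),245,102,"dropper",.05)
for u,v in [(117,69),(130,69),(196,53),(286,57),(286,66),(372,130),(355,150),(20+190,130),(222,142)]: print(u,v,im[v,u],hsv[v,u])
z=cv2.resize(im[20:170,90:300],None,fx=3.8,fy=3.8,interpolation=cv2.INTER_CUBIC);cv2.imwrite("pics/w1a.png",z[:,:,::-1])
z=cv2.resize(im[20:190,260:460],None,fx=3.5,fy=3.5,interpolation=cv2.INTER_CUBIC);cv2.imwrite("pics/w1b.png",z[:,:,::-1])
```

```text
red cap area 785 minc 0.4275 -0.0669 d 53.0 ell [ 0.427  -0.0667] [48.4 51.6]
dishL area 1902 minc 0.4335 -0.2146 d 83.6 ell [ 0.4334 -0.2144] [80.5 82.1]
dishS area 645 minc 0.4318 0.069 d 55.5 ell [0.4322 0.069 ] [53.1 53.9]
whitecap area 4460 minc 0.4947 -0.3305 d 177.6 ell [ 0.4965 -0.3322] [ 85.4 202.1]
dropper area 268 minc 0.4934 -0.138 d 28.3 ell [ 0.4933 -0.1381] [26.5 27. ]
117 69 [176 166 155] [ 16  30 176]
130 69 [145 136 122] [ 18  40 145]
196 53 [69 67 66] [10 11 69]
286 57 [209 102  73] [  6 166 209]
286 66 [107  54  31] [  9 181 107]
372 130 [163 164 172] [117  13 172]
355 150 [165 166 174] [117  13 174]
210 130 [152 145 148] [167  12 152]
222 142 [208 199 204] [163  11 208]
```

View pics/w1a.png

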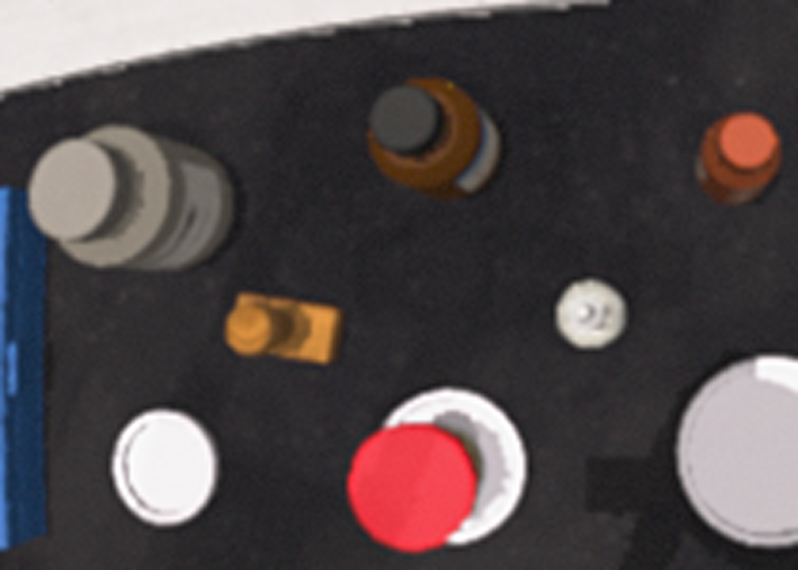

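View pics/w1b.png

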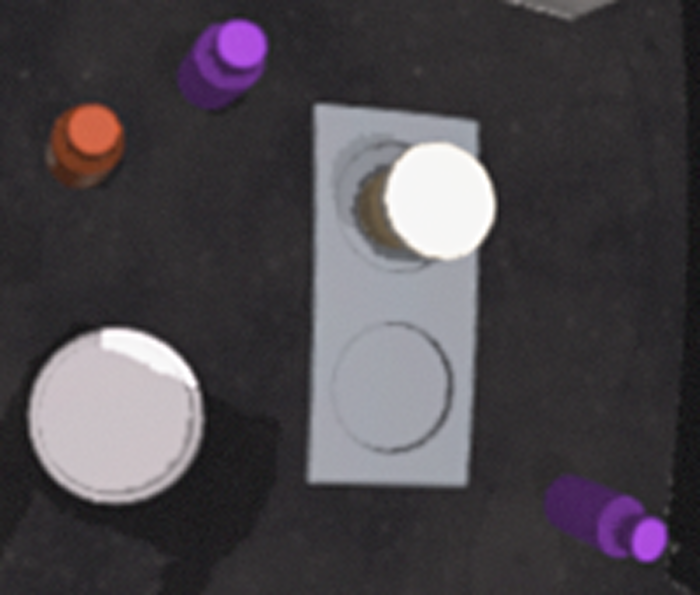

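Run:
```python
from h import *
D=np.load("w1.npy",allow_pickle=True).item();s,c=D["s"],D["c"]
a=lambda X,Y:(90+X/3.8,20+Y/3.8)
b=lambda X,Y:(260+X/3.5,20+Y/3.5)
def circ(tag,pts,z):
    W=np.array([plane(*wray(s,c,*p),z)[:2] for p in pts]).astype(np.float32)
    A=np.c_[2*W,np.ones(len(W))];sol=np.linalg.lstsq(A,(W**2).sum(1),rcond=None)[0]
    print(tag,sol[:2].round(4),"d",round(2000*np.sqrt(sol[2]+sol[0]**2+sol[1]**2),1))
circ("grey cap",[a(30,189),a(73,137),a(117,189),a(78,242)],.105)
circ("amber cap",[a(369,120),a(405,83),a(440,120),a(405,157)],.09)
circ("small cap",[a(721,140),a(750,112),a(780,140),a(750,168)],.085)
circ("recess",[b(332,387),b(392,321),b(452,387),b(392,453)],.01)
circ("white cap",[b(384,201),b(440,142),b(496,201),b(440,260)],.067)
circ("dish M",[a(386,425),a(455,388),a(526,467),a(455,546),a(505,410)],.009)
print("tray",[plane(*wray(s,c,*b(*p)),.01)[:2].round(4) for p in [(315,103),(478,122),(468,487),(307,482)]])
for p in [(240,293),(342,307),(330,363)]:print("stamp base",plane(*wray(s,c,*a(*p)),.01)[:2].round(3))
```

```text
grey cap [0.5525 0.057 ] d 41.1
amber cap [ 0.5676 -0.0734] d 27.8
small cap [ 0.5574 -0.1998] d 21.4
recess [ 0.4502 -0.3528] d 65.0
white cap [ 0.5382 -0.3522] d 53.5
dish M [ 0.4267 -0.0722] d 70.5
tray [array([ 0.5881, -0.3102]), array([ 0.5874, -0.3964]), array([ 0.4011, -0.3979]), array([ 0.4018, -0.3102])]
stamp base [0.51  0.024]
stamp base [ 0.5   -0.025]
stamp base [ 0.475 -0.019]
```

Run:
```python
from h import *
D=np.load("w1.npy",allow_pickle=True).item();s,c=D["s"],D["c"]
for v in (75,110,150): print("box base",plane(*wray(s,c,102,v),0).round(3))
for z in (.03,.04,.05):print("box top edge",z,plane(*wray(s,c,95,75),z).round(3))
for u,v in [(85,46),(120,38),(200,25),(250,20)]: print("rack front",plane(*wray(s,c,u,v),0).round(3))
print("redthing",plane(*wray(s,c,297,14),0).round(3))
print("yaw0 cup"); goto(.427,-.067,.14)
```

```text
box base [0.562 0.133 0.   ]
box base [0.496 0.135 0.   ]
box base [0.42  0.142 0.   ]
box top edge 0.03 [0.56 0.13 0.03]
box top edge 0.04 [0.558 0.124 0.04 ]
box top edge 0.05 [0.557 0.117 0.05 ]
rack front [0.625 0.174 0.   ]
rack front [0.627 0.095 0.   ]
rack front [ 0.633 -0.058  0.   ]
rack front [ 0.637 -0.143  0.   ]
redthing [ 0.649 -0.222  0.   ]
yaw0 cup
t 1.92 pos [ 0.4196 -0.171   0.3597] w 1.0 F [-0.  -1.1 -0.3]
row [  0.74 -10.37  21.99] [-0.09  0.05 -0.1 ]
```

>>> servo_tool(
  plan=[
    [[0.8, -10.4, 5, 0, 0, 0], [0.8, -10.4, 12, 0, 0, 0], [0.8, -10.4, 22, 0, 0, 0], [0.8, -10.4, 22, 0, 0, 0], [0.8, -10.4, 22, 0, 0, 0], [0.8, -10.4, 22, 0, 0, 0], [0.8, -10.4, 22, 0, 0, 0], [0.8, -10.4, 22, 0, 0, 0], [0.8, -10.4, 22, 0, 0, 0]],
  ],
)

```text
time: 2.67
tool_pos: [0.4285, -0.0674, 0.1412]
tcp_rot: [-3.141, 0.003, -0.0]
wrist_force: [0.7, -0.6, 0.8]
width: 1.0
```

Run:
```python
from h import *
s=bot.read_state();c=viewer.read_camera("wrist");cv2.imwrite("pics/w2.png",c["color"][:,:,::-1])
np.save("w2.npy",{"s":s,"c":c},allow_pickle=True)
im=c["color"];hsv=cv2.cvtColor(im,cv2.COLOR_RGB2HSV)
H,S,V=[hsv[...,i].astype(int) for i in range(3)]
m=(S>180)&(V>120)&((H<6)|(H>174))
cs,_=cv2.findContours(m.astype(np.uint8),cv2.RETR_EXTERNAL,cv2.CHAIN_APPROX_NONE)
P=max(cs,key=cv2.contourArea)[:,0]
W=np.array([plane(*wray(s,c,*p),.066)[:2] for p in P]).astype(np.float32)
print(cv2.minEnclosingCircle(W),cv2.fitEllipse(W))
goto(.427,-.067,.04)
```

```text
((0.42734986543655396, -0.06677336990833282), 0.025856977328658104) ((0.4274088740348816, -0.06678442656993866), (0.049852848052978516, 0.05013328045606613), 61.47551727294922)
t 2.72 pos [ 0.4297 -0.0677  0.1425] w 0.997 F [0.  0.2 0.5]
row [-0.3  -0.07 10.25] [-0.03 -0.18 -0.13]
```

View pics/w2.png

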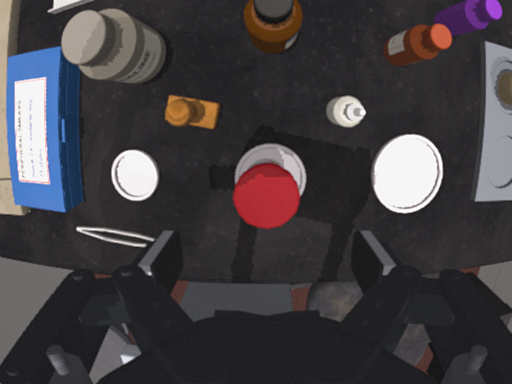

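The cap at (266,195) measures (0.4274, -0.0668) again, 52 mm across. I'll descend and grip.

>>> servo_tool(
  plan=[
    [[-0.2, -0.1, 3, 0, 0, 0], [-0.2, -0.1, 6, 0, 0, 0], [-0.2, -0.1, 8.5, 0, 0, 0], [-0.2, -0.1, 10.2, 0, 0, 0], [-0.2, -0.1, 10.2, 0, 0, 0], [-0.2, -0.1, 10.2, 0, 0, 0]],
  ],
)

```text
time: 3.22
tool_pos: [0.4299, -0.0677, 0.0424]
tcp_rot: [3.141, -0.005, 0.009]
wrist_force: [0.3, -0.2, 0.2]
width: 0.996
```

>>> servo_tool(
  plan=[
    [[0, 0, 0, 0, 0, 0], [0, 0, 0, 0, 0, 0], [0, 0, 0, 0, 0, 0], [0, 0, 0, 0, 0, 0], [0, 0, 0, 0, 0, 0], [0, 0, 0, 0, 0, 0], [0, 0, 0, 0, 0, 0], [0, 0, 0, 0, 0, 0], [0, 0, 0, 0, 0, 0], [0, 0, 0, 0, 0, 0]],
  ],
  claw=4.5,
  grip_force=40,
)

```text
time: 4.05
tool_pos: [0.4324, -0.0682, 0.0449]
tcp_rot: [3.14, -0.004, 0.016]
wrist_force: [-1.1, -0.3, 6.6]
width: 0.599
```

>>> servo_tool(
  plan=[
    [[0, 0, -2, 0, 0, 0], [0, 0, -4, 0, 0, 0], [0, 0, -7, 0, 0, 0], [0, 0, -10, 0, 0, 0], [0, 0, -12, 0, 0, 0], [0, 0, -12, 0, 0, 0], [0, 0, -12, 0, 0, 0]],
  ],
)

```text
time: 4.63
tool_pos: [0.4327, -0.0683, 0.1673]
tcp_rot: [3.139, -0.004, 0.024]
wrist_force: [-0.6, -0.1, -0.8]
width: 0.596
```

Run:
```python
from h import *
s=bot.read_state();c=viewer.read_camera("wrist");cv2.imwrite("pics/w3.png",c["color"][:,:,::-1])
np.save("w3.npy",{"s":s,"c":c},allow_pickle=True)
print(s["tool_pos"])
c=viewer.read_camera("side");im=c["color"][110:270,140:420];cv2.imwrite("pics/s3.png",cv2.resize(im,None,fx=2.8,fy=2.8,interpolation=cv2.INTER_CUBIC)[:,:,::-1])
goto(.4498,-.3535,.16)
```

```text
[ 0.43271352 -0.06832508  0.16726099]
t 4.73 pos [ 0.4305 -0.0679  0.1644] w 0.595 F [-0.2  0.8 -0.2]
row [ 2.   28.56  0.49] [ 0.07 -0.56 -0.16]
```

View pics/w3.png

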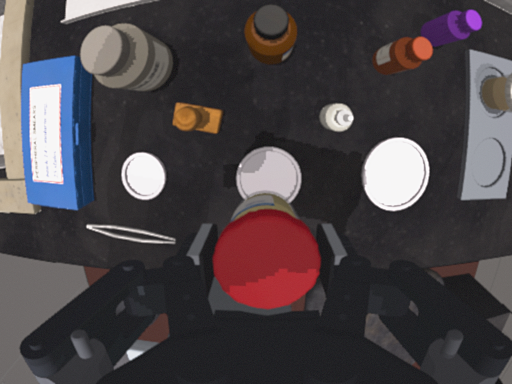

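View pics/s3.png

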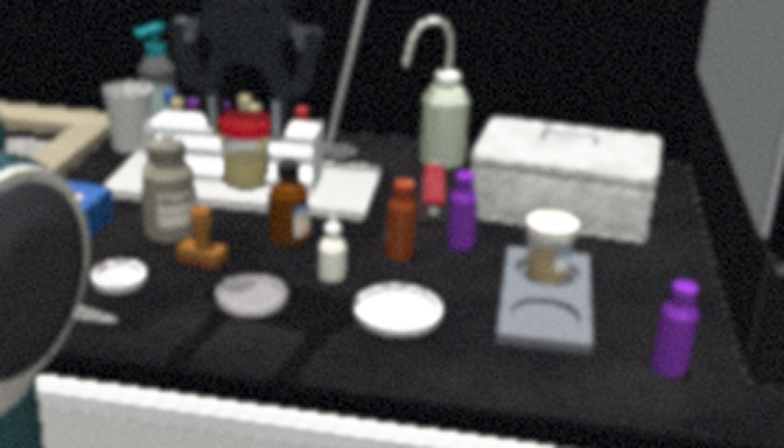

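The cup hangs upright in the jaws and the middle dish is now clear at (268,177). I'll re-measure the dishes and check how noisy the pose reading is.

```bash
cat >> h.py <<'E'
def fitc(s,c,P,z):
    W=np.array([plane(*wray(s,c,*p),z)[:2] for p in P]).astype(np.float32)
    (x,y),r=cv2.minEnclosingCircle(W);e=cv2.fitEllipse(W)
    return f"minc {x:.4f} {y:.4f} d {2000*r:.1f} ell {np.round(e[0],4)} {np.round(np.array(e[1])*1000,1)}"
def blob(mask,u,v):
    n,l=cv2.connectedComponents(mask.astype(np.uint8));k=l[int(v),int(u)]
    if k==0: return None
    cs,_=cv2.findContours((l==k).astype(np.uint8),cv2.RETR_EXTERNAL,cv2.CHAIN_APPROX_NONE)
    return max(cs,key=len)[:,0,:]
def dishes(s,c,L):
    hsv=cv2.cvtColor(c["color"],cv2.COLOR_RGB2HSV);m=(hsv[...,2]>110)&(hsv[...,1]<70)
    for t,p,z in L:
        P=blob(m,*wproj(s,c,p)); print(t,None if P is None else fitc(s,c,P,z))
E
python3 - <<'E'
from h import *
L=[("L",(.4335,-.2145,.005),.009),("M",(.432,-.072,.005),.009),("S",(.432,.069,.005),.009),("drop",(.4934,-.138,.05),.05)]
for f in ("w1","w2","w3"):
    D=np.load(f+".npy",allow_pickle=True).item();print(f,D["s"]["tool_pos"]);dishes(D["s"],D["c"],L)
for i in range(4):
    s=bot.read_state();print(s["time"],s["tool_pos"].round(4),s["tcp_rot"].round(3),s["q"].round(4));viewer.read_camera("side")
E
```

```text
w1 [ 0.41954909 -0.17109371  0.35960777]
L minc 0.4332 -0.2145 d 84.8 ell [ 0.4331 -0.2144] [82.3 83.3]
M None
S minc 0.4323 0.0693 d 56.7 ell [0.4322 0.069 ] [53.7 55.1]
drop minc 0.4938 -0.1382 d 27.5 ell [ 0.4936 -0.1381] [25.1 25.8]
w2 [ 0.42852412 -0.06741386  0.14123544]
L minc 0.4332 -0.2141 d 85.8 ell [ 0.4331 -0.2142] [83.3 84.5]
M None
S minc 0.4322 0.0687 d 55.7 ell [0.4323 0.0687] [53.1 54.5]
drop minc 0.4941 -0.1310 d 32.3 ell [ 0.494  -0.1308] [24.1 31. ]
w3 [ 0.43271352 -0.06832508  0.16726099]
L minc 0.4332 -0.2141 d 86.1 ell [ 0.433  -0.2142] [83.5 84.4]
M minc 0.4209 -0.0634 d 87.9 ell [ 0.4296 -0.0683] [58.4 81.1]
S minc 0.4323 0.0687 d 55.5 ell [0.4323 0.0688] [53.4 54.5]
drop minc 0.4942 -0.1312 d 30.4 ell [ 0.4941 -0.1313] [24.7 29.5]
4.7333 [ 0.4305 -0.0679  0.1644] [ 3.14  -0.004  0.015] [-2.1420e-01 -1.5370e-01  2.1709e+00  1.0000e-03  1.1146e+00  1.3589e+00]
4.7833 [ 0.4301 -0.0678  0.1637] [ 3.141 -0.004  0.013] [-2.1430e-01 -1.5300e-01  2.1716e+00  1.0000e-03  1.1147e+00  1.3589e+00]
4.8333 [ 0.4299 -0.0677  0.1634] [ 3.141 -0.004  0.012] [-2.1420e-01 -1.5250e-01  2.1718e+00  1.0000e-03  1.1147e+00  1.3589e+00]
4.8833 [ 0.4299 -0.0677  0.1633] [ 3.141 -0.004  0.012] [-2.1430e-01 -1.5220e-01  2.1717e+00  1.0000e-03  1.1147e+00  1.3589e+00]
```

Run:
```python
from h import *
s=bot.read_state();c=viewer.read_camera("wrist")
hsv=cv2.cvtColor(c["color"],cv2.COLOR_RGB2HSV);H,S,V=[hsv[...,i].astype(int) for i in range(3)]
m=(S>150)&(V>80)&((H<6)|(H>174));P=blob(m,266,262)
for dz in (.021,.024):print(s["tool_pos"],fitc(s,c,P,s["tool_pos"][2]+dz))
goto(.452,-.3535,.16)
```

```text
[ 0.43007395 -0.06777877  0.16344254] minc 0.4268 -0.0674 d 54.5 ell [ 0.4265 -0.0675] [50.7 53.6]
[ 0.43007395 -0.06777877  0.16344254] minc 0.4285 -0.0675 d 53.2 ell [ 0.4283 -0.0675] [49.5 52.3]
t 4.98 pos [ 0.4302 -0.0678  0.1636] w 0.598 F [ 1.4  0.1 -1.3]
row [ 2.26 28.56  0.4 ] [ 0.04 -0.45 -0.16]
```

>>> servo_tool(
  plan=[
    [[0.6, 3, 0, 0, -0.4, 0], [1.1, 7, 0, 0, -0.4, 0], [1.6, 11, 0, 0, -0.4, 0], [2, 15, 0, 0, -0.4, 0], [2.3, 19, 0.2, 0, -0.4, 0], [2.3, 23, 0.3, 0, -0.4, 0], [2.3, 26, 0.4, 0, -0.4, 0], [2.3, 28.6, 0.4, 0, -0.4, 0], [2.3, 28.6, 0.4, 0, -0.4, 0], [2.3, 28.6, 0.4, 0, -0.4, 0], [2.3, 28.6, 0.4, 0, -0.4, 0], [2.3, 28.6, 0.4, 0, -0.4, 0]],
  ],
)

```text
time: 5.98
tool_pos: [0.4522, -0.3525, 0.1594]
tcp_rot: [-3.141, 0.003, 0.0]
wrist_force: [-0.1, 0.0, -0.1]
width: 0.597
```

Run:
```python
from h import *
s=bot.read_state();c=viewer.read_camera("wrist");cv2.imwrite("pics/w4.png",c["color"][:,:,::-1])
np.save("w4.npy",{"s":s,"c":c},allow_pickle=True)
hsv=cv2.cvtColor(c["color"],cv2.COLOR_RGB2HSV);H,S,V=[hsv[...,i].astype(int) for i in range(3)]
m=(S>150)&(V>80)&((H<6)|(H>174));P=blob(m,266,262)
for dz in (.021,.024):print(s["tool_pos"],fitc(s,c,P,s["tool_pos"][2]+dz))
goto(.4525,-.3535,.052)
```

```text
[ 0.45221668 -0.35251312  0.15935368] minc 0.4490 -0.3523 d 54.8 ell [ 0.4488 -0.3522] [50.7 53.8]
[ 0.45221668 -0.35251312  0.15935368] minc 0.4508 -0.3523 d 53.5 ell [ 0.4506 -0.3522] [49.5 52.5]
t 6.03 pos [ 0.4524 -0.3525  0.1596] w 0.596 F [ 0.1 -0.2  1.2]
row [1.000e-02 1.100e-01 1.076e+01] [-0.01 -0.02 -0.09]
```

View pics/w4.png

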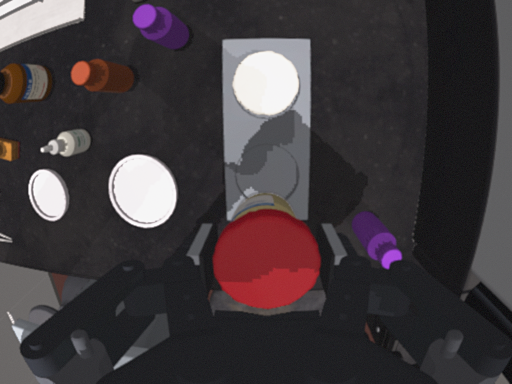

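The cup is over the recess and centred on the plate (plate edges at 222 and 311, cap centre at 267). Lowering.

>>> servo_tool(
  plan=[
    [[0, 0.1, 3, 0, 0, 0], [0, 0.1, 6, 0, 0, 0], [0, 0.1, 8.5, 0, 0, 0], [0, 0.1, 10, 0, 0, 0], [0, 0.1, 10.6, 0, 0, 0], [0, 0.1, 10.8, 0, 0, 0], [0, 0.1, 11, 0, 0, 0], [0, 0.1, 11.2, 0, 0, 0], [0, 0.1, 11.2, 0, 0, 0], [0, 0.1, 11.2, 0, 0, 0], [0, 0.1, 11.2, 0, 0, 0]],
  ],
)

```text
time: 6.95
tool_pos: [0.453, -0.354, 0.0486]
tcp_rot: [3.141, -0.003, 0.003]
wrist_force: [0.7, -0.0, 0.0]
width: 0.599
```

Run:
```python
from h import *
goto(.4525,-.3535,.046)
```

```text
t 6.95 pos [ 0.453  -0.354   0.0486] w 0.599 F [ 0.7 -0.   0. ]
row [-0.05 -0.05  0.26] [ 0.06 -0.09 -0.09]
```

>>> servo_tool(
  plan=[
    [[0, 0, 0.1, 0, 0, 0], [0, 0, 0.2, 0, 0, 0], [0, 0, 0.3, 0, 0, 0], [0, 0, 0.3, 0, 0, 0], [0, 0, 0.3, 0, 0, 0], [0, 0, 0.3, 0, 0, 0]],
  ],
)

```text
time: 7.45
tool_pos: [0.4532, -0.3542, 0.0459]
tcp_rot: [3.14, -0.003, 0.003]
wrist_force: [-0.3, 0.3, 3.3]
width: 0.597
```

>>> servo_tool(
  plan=[
    [[-0.1, 0, 0.1, 0, 0, 0], [-0.1, 0, 0.1, 0, 0, 0], [-0.1, 0, 0.1, 0, 0, 0]],
  ],
)

```text
time: 7.7
tool_pos: [0.4529, -0.3543, 0.0459]
tcp_rot: [3.14, -0.003, 0.005]
wrist_force: [0.0, 2.2, 6.5]
width: 0.603
```

>>> servo_tool(
  plan=[
    [[0, 0, 0, 0, 0, 0], [0, 0, 0, 0, 0, 0], [0, 0, 0, 0, 0, 0], [0, 0, 0, 0, 0, 0], [0, 0, 0, 0, 0, 0], [0, 0, 0, 0, 0, 0], [0, 0, 0, 0, 0, 0], [0, 0, 0, 0, 0, 0]],
  ],
  claw=8.5,
)

```text
time: 8.37
tool_pos: [0.4529, -0.3542, 0.0458]
tcp_rot: [3.14, -0.003, 0.005]
wrist_force: [0.4, 0.0, 0.0]
width: 0.998
```

>>> servo_tool(
  plan=[
    [[0, 0, -2, 0, 0, 0], [0, 0, -5, 0, 0, 0], [0, 0, -9, 0, 0, 0], [0, 0, -13, 0, 0, 0], [0, 0, -15, 0, 0, 0], [0, 0, -15, 0, 0, 0], [0, 0, -15, 0, 0, 0], [0, 0, -15, 0, 0, 0]],
  ],
)

```text
time: 9.03
tool_pos: [0.4518, -0.3535, 0.1948]
tcp_rot: [3.141, -0.003, 0.003]
wrist_force: [0.5, 0.1, -0.6]
width: 0.994
```

Run:
```python
from h import *
s=bot.read_state();c=viewer.read_camera("wrist");cv2.imwrite("pics/w5.png",c["color"][:,:,::-1])
np.save("w5.npy",{"s":s,"c":c},allow_pickle=True)
hsv=cv2.cvtColor(c["color"],cv2.COLOR_RGB2HSV);H,S,V=[hsv[...,i].astype(int) for i in range(3)]
m=(S>150)&(V>80)&((H<6)|(H>174));P=blob(m,*wproj(s,c,(.45,-.3535,.067)))
print(s["tool_pos"],fitc(s,c,P,.067))
dishes(s,c,[("L",(.4335,-.2145,.005),.009),("M",(.432,-.072,.005),.009),("white",(.539,-.353,.067),.067)])
goto(.5525,.057,.22)
```

```text
[ 0.45176734 -0.35350378  0.19480783] minc 0.4478 -0.3534 d 53.0 ell [ 0.448  -0.3531] [49.7 51.1]
L minc 0.4329 -0.2145 d 85.6 ell [ 0.433  -0.2143] [83.5 84.3]
M minc 0.4285 -0.0707 d 72.5 ell [ 0.428  -0.0706] [68.6 70.8]
white minc 0.5244 -0.3526 d 125.2 ell [ 0.533 -0.349] [ 77.3 112.1]
t 9.08 pos [ 0.4513 -0.3532  0.1939] w 1.0 F [-0.4  0.   0.2]
row [ 10.04 -41.04  -2.58] [-0.04 -0.04 -0.11]
```

View pics/w5.png

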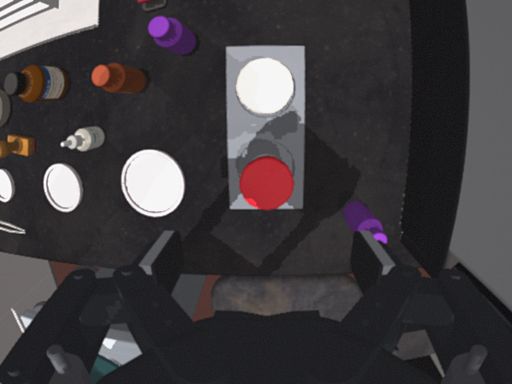

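The cup stands in the recess at (0.448, -0.353), about 2 mm off centre. Next is the large bottle.

>>> servo_tool(
  plan=[
    [[1, -3, -1.5, 0, 0, 0], [2, -7, -2.6, 0, 0, 0], [3, -11, -2.6, 0, 0, 0], [4, -15, -2.6, 0, 0, 0], [5, -19, -2.6, 0, 0, 0], [6, -23, -2.6, 0, 0, 0], [7, -27, -2.6, 0, 0, 0], [8, -31, -2.6, 0, 0, 0], [9, -35, -2.6, 0, 0, 0], [10, -38, -2.6, 0, 0, 0], [10, -41, -2.6, 0, 0, 0], [10, -41, -2.6, 0, 0, 0], [10, -41, -2.6, 0, 0, 0], [10, -41, -2.6, 0, 0, 0]],
  ],
)

```text
time: 10.25
tool_pos: [0.551, 0.0564, 0.2183]
tcp_rot: [3.141, -0.002, -0.004]
wrist_force: [-0.1, -0.5, -0.2]
width: 0.994
```

Run:
```python
from h import *
s=bot.read_state();c=viewer.read_camera("wrist");cv2.imwrite("pics/w6.png",c["color"][:,:,::-1])
np.save("w6.npy",{"s":s,"c":c},allow_pickle=True)
dishes(s,c,[("M",(.428,-.0705,.005),.009),("S",(.432,.069,.005),.009)])
print(wproj(s,c,(.5525,.057,.105)),wproj(s,c,(.5676,-.0734,.09)))
z=cv2.resize(c["color"][60:260,80:480],None,fx=2,fy=2,interpolation=cv2.INTER_CUBIC);cv2.imwrite("pics/w6z.png",z[:,:,::-1])
goto(.5525,.057,.12)
```

```text
M None
S minc 0.4323 0.0688 d 55.8 ell [0.4323 0.0694] [52.6 54.3]
(np.float64(265.94210894271873), np.float64(181.29051189545447)) (np.float64(397.39457832210996), np.float64(162.9437199710311))
t 10.3 pos [0.5513 0.0558 0.2187] w 0.996 F [ 0.2 -0.2 -0.6]
row [ 0.14 -0.12  9.87] [ 0.    0.11 -0.13]
```

View pics/w6z.png

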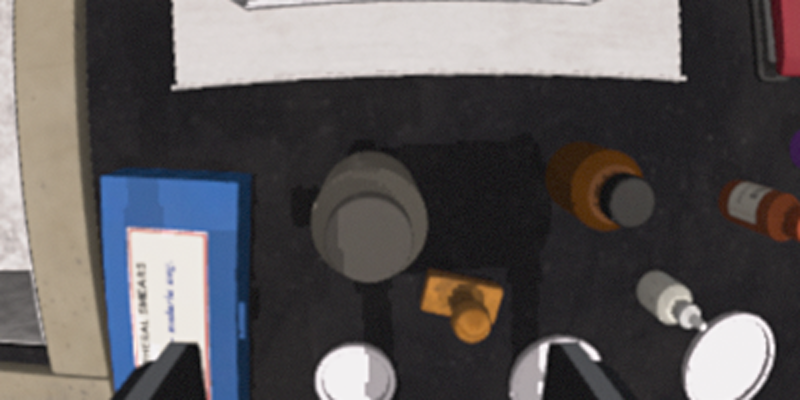

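Run:
```python
from h import *
D=np.load("w6.npy",allow_pickle=True).item();s,c=D["s"],D["c"]
a=lambda X,Y:(80+X/2,60+Y/2)
print(fitc(s,c,[a(325,240),a(370,193),a(414,240),a(370,282),a(339,208),a(401,208)],.105))
print("amber",fitc(s,c,[a(609,200),a(632,175),a(655,200),a(632,226),a(615,183)],.09))
print("box",[plane(*wray(s,c,*a(252,y)),z).round(3) for y in (175,300,390) for z in (.02,.05)])
```

```text
minc 0.5544 0.0578 d 41.1 ell [0.5542 0.0581] [39.2 40.6]
amber minc 0.5704 -0.0716 d 26.5 ell [ 0.5702 -0.0718] [24.7 27. ]
box [array([0.571, 0.127, 0.02 ]), array([0.576, 0.121, 0.05 ]), array([0.494, 0.131, 0.02 ]), array([0.505, 0.125, 0.05 ]), array([0.43 , 0.136, 0.02 ]), array([0.447, 0.129, 0.05 ])]
```

The grey cap at (265,180) gives (0.554, 0.058), 41 mm across. The finger paths are clear of the box (y>0.12) and the stamp.

>>> servo_tool(
  plan=[
    [[0.3, -0.2, 2, 0, 0, 0], [0.3, -0.2, 4, 0, 0, 0], [0.3, -0.2, 7, 0, 0, 0], [0.3, -0.2, 9, 0, 0, 0], [0.3, -0.2, 9, 0, 0, 0], [0.3, -0.2, 9, 0, 0, 0]],
  ],
  claw=7.8,
)

```text
time: 10.8
tool_pos: [0.5526, 0.0564, 0.1272]
tcp_rot: [3.141, -0.007, -0.009]
wrist_force: [-0.2, 0.4, -1.3]
width: 0.913
```

Run:
```python
from h import *
s=bot.read_state();c=viewer.read_camera("wrist");cv2.imwrite("pics/w7.png",c["color"][:,:,::-1])
goto(.5545,.058,.046)
```

```text
t 10.85 pos [0.5542 0.0567 0.129 ] w 0.912 F [-0.7 -1.   0. ]
row [ 0.05 -0.13  8.3 ] [ 0.01  0.13 -0.23]
```

View pics/w7.png

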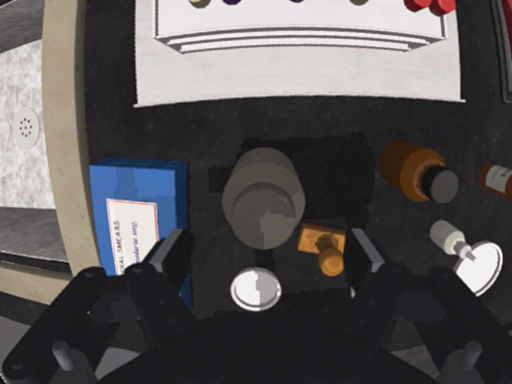

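>>> servo_tool(
  plan=[
    [[0, -0.1, 2, 0, 0, -0.2], [0, -0.1, 4, 0, 0, -0.2], [0, -0.1, 6, 0, 0, -0.2], [0, -0.1, 8, 0, 0, -0.2], [0, -0.1, 8.3, 0, 0, -0.2], [0, -0.1, 8.3, 0, 0, -0.2], [0, -0.1, 8.3, 0, 0, -0.2]],
  ],
)

```text
time: 11.43
tool_pos: [0.5556, 0.0576, 0.0479]
tcp_rot: [3.142, -0.001, 0.001]
wrist_force: [-0.2, 0.5, 0.9]
width: 0.915
```

>>> servo_tool(
  plan=[
    [[0, 0, 0, 0, 0, 0], [0, 0, 0, 0, 0, 0], [0, 0, 0, 0, 0, 0], [0, 0, 0, 0, 0, 0], [0, 0, 0, 0, 0, 0], [0, 0, 0, 0, 0, 0], [0, 0, 0, 0, 0, 0], [0, 0, 0, 0, 0, 0]],
  ],
  claw=5,
  grip_force=50,
)

```text
time: 12.1
tool_pos: [0.5581, 0.0578, 0.0509]
tcp_rot: [-3.141, 0.001, -0.009]
wrist_force: [-0.9, 0.5, 6.2]
width: 0.658
```

>>> servo_tool(
  plan=[
    [[0, 0, -1, 0, 0, 0], [0, 0, -3, 0, 0, 0], [0, 0, -6, 0, 0, 0], [0, 0, -9, 0, 0, 0], [0, 0, -12, 0, 0, 0], [0, 0, -14, 0, 0, 0], [0, 0, -14, 0, 0, 0], [0, 0, -14, 0, 0, 0]],
  ],
)

```text
time: 12.77
tool_pos: [0.5586, 0.0579, 0.1935]
tcp_rot: [-3.141, 0.001, -0.017]
wrist_force: [0.2, -0.1, -1.7]
width: 0.653
```

Run:
```python
from h import *
s=bot.read_state();c=viewer.read_camera("wrist");cv2.imwrite("pics/w8.png",c["color"][:,:,::-1])
dishes(s,c,[("M",(.428,-.0705,.005),.009),("S",(.432,.069,.005),.009)])
goto(.433,-.2143,.19)
```

```text
M None
S None
t 12.82 pos [0.5572 0.0578 0.1914] w 0.653 F [-0.8  0.1 -1.6]
row [-12.4   27.22   0.04] [-0.02 -0.38 -0.04]
```

View pics/w8.png

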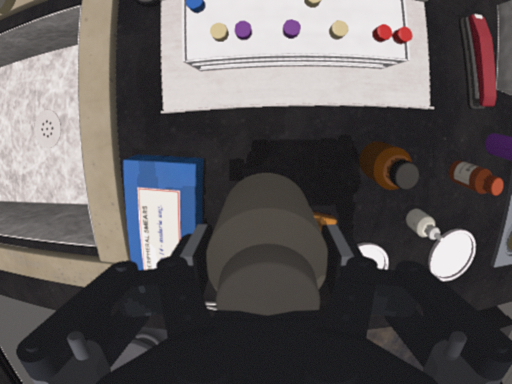

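The grey bottle is held (jaws at 55 mm, weight carried). Carrying it to the large dish.

>>> servo_tool(
  plan=[
    [[-1, 2.5, 0, 0, -0.4, 0], [-2.7, 6, 0, 0, -0.4, 0], [-4.3, 9.5, 0, 0, -0.4, 0], [-6, 13, 0, 0, -0.4, 0], [-7.5, 16.5, 0, 0, -0.4, 0], [-9, 20, 0, 0, -0.4, 0], [-10.3, 23, 0, 0, -0.4, 0], [-11.3, 25.5, 0, 0, -0.4, 0], [-12, 27.2, 0, 0, -0.4, 0], [-12, 27.2, 0, 0, -0.4, 0], [-12, 27.2, 0, 0, -0.4, 0], [-12, 27.2, 0, 0, -0.4, 0], [-12, 27.2, 0, 0, -0.4, 0]],
  ],
)

```text
time: 13.9
tool_pos: [0.4368, -0.213, 0.1895]
tcp_rot: [-3.14, -0.0, 0.003]
wrist_force: [-1.0, -0.4, -1.6]
width: 0.655
```

Run:
```python
from h import *
s=bot.read_state();c=viewer.read_camera("wrist");cv2.imwrite("pics/w9.png",c["color"][:,:,::-1])
goto(.437,-.2143,.06)
c=viewer.read_camera("side");im=c["color"][90:270,140:420];cv2.imwrite("pics/s9.png",cv2.resize(im,None,fx=2.8,fy=2.8,interpolation=cv2.INTER_CUBIC)[:,:,::-1])
```

```text
t 13.95 pos [ 0.4371 -0.213   0.1898] w 0.652 F [ 0.1  0.8 -1.2]
row [1.000e-02 1.500e-01 1.298e+01] [-0.07  0.07  0.04]
```

View pics/s9.png

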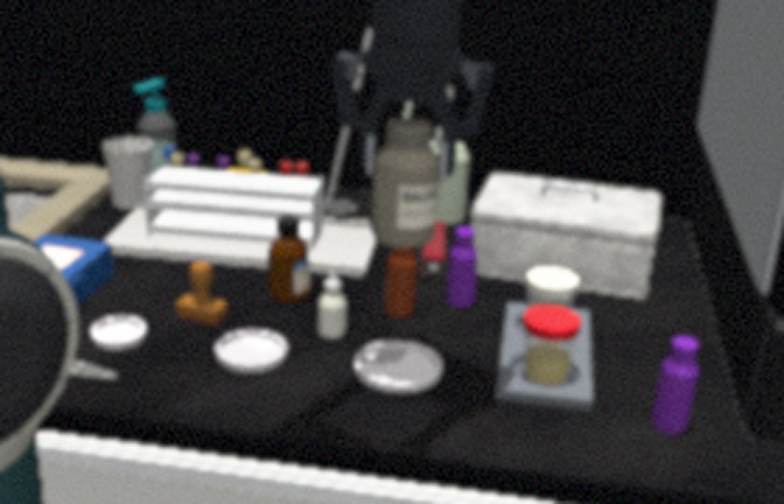

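View pics/w9.png

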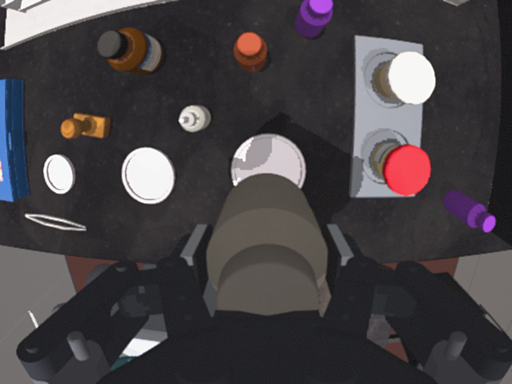

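The bottle hangs upright over the large dish (dish at (268,170), bottle centred on it), and the red cup stands in the recess. Lowering.

>>> servo_tool(
  plan=[
    [[0, 0.15, 3, 0, 0, 0], [0, 0.15, 6, 0, 0, 0], [0, 0.15, 9, 0, 0, 0], [0, 0.15, 11.5, 0, 0, 0], [0, 0.15, 12.5, 0, 0, 0], [0, 0.15, 13, 0, 0, 0], [0, 0.15, 13.2, 0, 0, 0], [0, 0.15, 13.3, 0, 0, 0], [0, 0.15, 13.3, 0, 0, 0], [0, 0.15, 13.3, 0, 0, 0]],
  ],
)

```text
time: 14.83
tool_pos: [0.4384, -0.2151, 0.0586]
tcp_rot: [3.141, 0.001, 0.003]
wrist_force: [0.4, -0.2, -1.5]
width: 0.65
```

>>> servo_tool(
  plan=[
    [[0, 0, 0.1, 0, 0, 0], [0, 0, 0.2, 0, 0, 0], [0, 0, 0.3, 0, 0, 0], [0, 0, 0.3, 0, 0, 0], [0, 0, 0.3, 0, 0, 0], [0, 0, 0.3, 0, 0, 0]],
  ],
)

```text
time: 15.33
tool_pos: [0.4383, -0.2151, 0.0556]
tcp_rot: [3.141, 0.001, 0.003]
wrist_force: [-0.2, -1.0, -2.0]
width: 0.65
```

>>> servo_tool(
  plan=[
    [[0, 0, 0.1, 0, 0, 0], [0, 0, 0.2, 0, 0, 0], [0, 0, 0.3, 0, 0, 0], [0, 0, 0.3, 0, 0, 0], [0, 0, 0.3, 0, 0, 0]],
  ],
)

```text
time: 15.75
tool_pos: [0.4386, -0.2152, 0.0539]
tcp_rot: [3.141, 0.001, 0.002]
wrist_force: [-3.1, 1.1, 9.2]
width: 0.656
```

Contact at about 9 N. Releasing and rising.

>>> servo_tool(
  plan=[
    [[0, 0, 0, 0, 0, 0], [0, 0, 0, 0, 0, 0], [0, 0, 0, 0, 0, 0], [0, 0, 0, 0, 0, 0], [0, 0, 0, 0, 0, 0], [0, 0, 0, 0, 0, 0], [0, 0, 0, 0, 0, 0]],
  ],
  claw=8,
)

```text
time: 16.33
tool_pos: [0.4385, -0.2151, 0.0537]
tcp_rot: [3.141, 0.001, 0.002]
wrist_force: [0.5, -0.9, -0.2]
width: 0.933
```

>>> servo_tool(
  plan=[
    [[0, 0, -2, 0, 0, 0], [0, 0, -5, 0, 0, 0], [0, 0, -9, 0, 0, 0], [0, 0, -13, 0, 0, 0], [0, 0, -16, 0, 0, 0], [0, 0, -16, 0, 0, 0], [0, 0, -16, 0, 0, 0], [0, 0, -16, 0, 0, 0]],
  ],
)

```text
time: 17.0
tool_pos: [0.4378, -0.2149, 0.2131]
tcp_rot: [-3.141, -0.001, -0.001]
wrist_force: [0.2, 0.3, -0.8]
width: 0.942
```

Run:
```python
from h import *
s=bot.read_state();c=viewer.read_camera("wrist");cv2.imwrite("pics/w10.png",c["color"][:,:,::-1])
np.save("w10.npy",{"s":s,"c":c},allow_pickle=True)
dishes(s,c,[("M",(.428,-.0705,.005),.009),("S",(.432,.069,.005),.009)])
print(wproj(s,c,(.433,-.2143,.108)))
goto(.569,-.073,.20)
```

```text
M minc 0.4277 -0.0707 d 70.7 ell [ 0.4279 -0.0706] [68.6 69.2]
S minc 0.4327 0.0689 d 57.9 ell [0.4322 0.0687] [54.2 56.3]
(np.float64(266.0377889085299), np.float64(191.07544343899914))
t 17.05 pos [ 0.4372 -0.2145  0.2121] w 0.941 F [-0.3  0.4 -0.4]
row [ 13.19 -14.14   1.21] [-0.07  0.07  0.05]
```

View pics/w10.png

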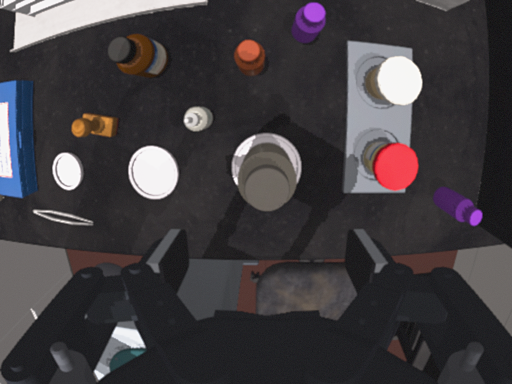

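The bottle stands in the large dish: its cap centre is at about (267,188) against a predicted (266,191), so roughly 2 mm off. Now the amber bottle.

>>> servo_tool(
  plan=[
    [[2.5, -2.7, 0, 0, 0, 0], [5, -5.4, 0.3, 0, 0, 0], [7.5, -8.1, 0.6, 0, 0, 0], [10, -10.8, 1, 0, 0, 0], [12, -12.8, 1.2, 0, 0, 0], [13.1, -14.1, 1.2, 0, 0, 0], [13.1, -14.1, 1.2, 0, 0, 0], [13.1, -14.1, 1.2, 0, 0, 0], [13.1, -14.1, 1.2, 0, 0, 0], [13.1, -14.1, 1.2, 0, 0, 0]],
  ],
  claw=7,
)

```text
time: 17.88
tool_pos: [0.5669, -0.0741, 0.199]
tcp_rot: [-3.14, 0.0, 0.005]
wrist_force: [-0.2, -0.7, 0.0]
width: 0.814
```

Run:
```python
from h import *
s=bot.read_state();c=viewer.read_camera("wrist");cv2.imwrite("pics/w11.png",c["color"][:,:,::-1])
np.save("w11.npy",{"s":s,"c":c},allow_pickle=True)
print(wproj(s,c,(.569,-.073,.09)))
z=cv2.resize(c["color"][100:240,180:380],None,fx=4,fy=4,interpolation=cv2.INTER_CUBIC);cv2.imwrite("pics/w11z.png",z[:,:,::-1])
goto(.569,-.073,.035)
```

```text
(np.float64(265.55869161448874), np.float64(181.70818316005983))
t 17.93 pos [ 0.5671 -0.0743  0.1995] w 0.821 F [-0.7  0.2  0.4]
row [ 0.23 -0.11 16.45] [-0.07  0.14 -0.02]
```

View pics/w11z.png

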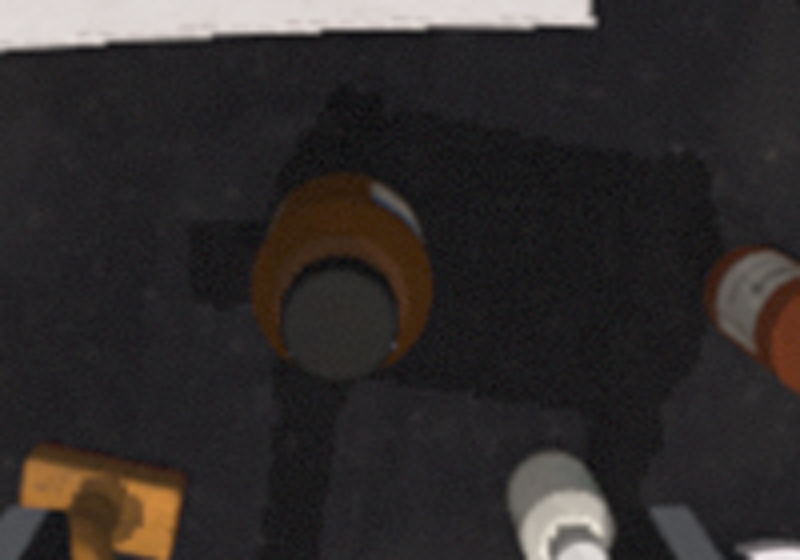

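View pics/w11.png

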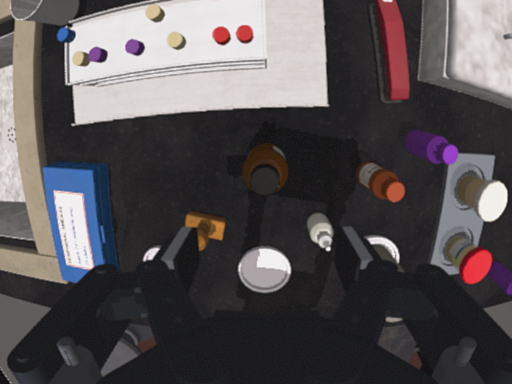

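The amber cap at (265,180.5) gives about (0.5695, -0.073). Down and grip.

>>> servo_tool(
  plan=[
    [[0.2, -0.1, 3, 0, 0, 0], [0.2, -0.1, 6, 0, 0, 0], [0.2, -0.1, 9, 0, 0, 0], [0.2, -0.1, 12, 0, 0, 0], [0.2, -0.1, 15, 0, 0, 0], [0.2, -0.1, 17, 0, 0, 0], [0.2, -0.1, 17.2, 0, 0, 0], [0.2, -0.1, 17.2, 0, 0, 0], [0.2, -0.1, 17.2, 0, 0, 0], [0.2, -0.1, 17.2, 0, 0, 0]],
  ],
)

```text
time: 18.77
tool_pos: [0.5705, -0.0737, 0.0298]
tcp_rot: [-3.141, 0.001, -0.002]
wrist_force: [0.3, 0.1, 0.3]
width: 0.816
```

>>> servo_tool(
  plan=[
    [[0, 0, 0, 0, 0, 0], [0, 0, 0, 0, 0, 0], [0, 0, 0, 0, 0, 0], [0, 0, 0, 0, 0, 0], [0, 0, 0, 0, 0, 0], [0, 0, 0, 0, 0, 0], [0, 0, 0, 0, 0, 0], [0, 0, 0, 0, 0, 0]],
  ],
  claw=3.8,
  grip_force=40,
)

```text
time: 19.43
tool_pos: [0.5724, -0.074, 0.0322]
tcp_rot: [3.141, -0.001, 0.009]
wrist_force: [-0.3, -0.0, 6.2]
width: 0.503
```

>>> servo_tool(
  plan=[
    [[0, 0, -1, 0, 0, 0], [0, 0, -3, 0, 0, 0], [0, 0, -6, 0, 0, 0], [0, 0, -9, 0, 0, 0], [0, 0, -12, 0, 0, 0], [0, 0, -15, 0, 0, 0], [0, 0, -16, 0, 0, 0], [0, 0, -16, 0, 0, 0], [0, 0, -16, 0, 0, 0]],
  ],
)

```text
time: 20.18
tool_pos: [0.5715, -0.0739, 0.1923]
tcp_rot: [3.141, -0.001, 0.01]
wrist_force: [-0.5, -0.4, -3.0]
width: 0.507
```

Run:
```python
from h import *
s=bot.read_state();c=viewer.read_camera("wrist");cv2.imwrite("pics/w12.png",c["color"][:,:,::-1])
dishes(s,c,[("M",(.428,-.0705,.005),.009),("S",(.432,.069,.005),.009)])
goto(.433,-.0708,.19)
```

```text
M None
S None
t 20.23 pos [ 0.5704 -0.0737  0.1906] w 0.508 F [ 0.7  0.8 -1.2]
row [-13.74  -0.28   0.02] [-0.   -0.18 -0.03]
```

View pics/w12.png

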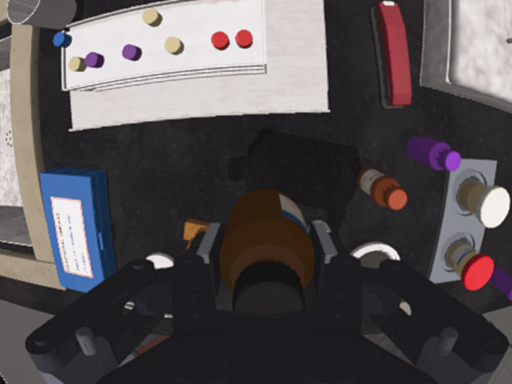

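>>> servo_tool(
  plan=[
    [[-1.5, -0.1, 0, 0, 0, 0], [-4, -0.2, 0, 0, 0, 0], [-7, -0.25, 0, 0, 0, 0], [-10, -0.25, 0, 0, 0, 0], [-12.5, -0.25, 0, 0, 0, 0], [-14, -0.25, 0, 0, 0, 0], [-14, -0.25, 0, 0, 0, 0], [-14, -0.25, 0, 0, 0, 0], [-14, -0.25, 0, 0, 0, 0], [-14, -0.25, 0, 0, 0, 0]],
  ],
)

```text
time: 21.07
tool_pos: [0.431, -0.0711, 0.1895]
tcp_rot: [-3.141, 0.001, -0.004]
wrist_force: [0.0, 0.4, -2.3]
width: 0.514
```

Run:
```python
from h import *
s=bot.read_state();c=viewer.read_camera("wrist");cv2.imwrite("pics/w13.png",c["color"][:,:,::-1])
goto(.4308,-.0712,.042)
c=viewer.read_camera("side");im=c["color"][90:270,140:420];cv2.imwrite("pics/s13.png",cv2.resize(im,None,fx=2.8,fy=2.8,interpolation=cv2.INTER_CUBIC)[:,:,::-1])
```

```text
t 21.12 pos [ 0.4311 -0.0712  0.1897] w 0.506 F [-0.2 -0.1 -0.1]
row [-7.000e-02  1.000e-02  1.477e+01] [-0.01 -0.15 -0.03]
```

View pics/s13.png

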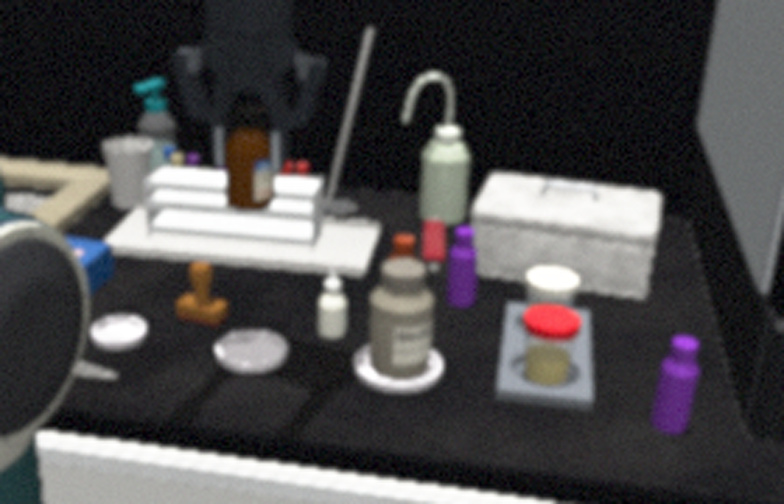

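View pics/w13.png

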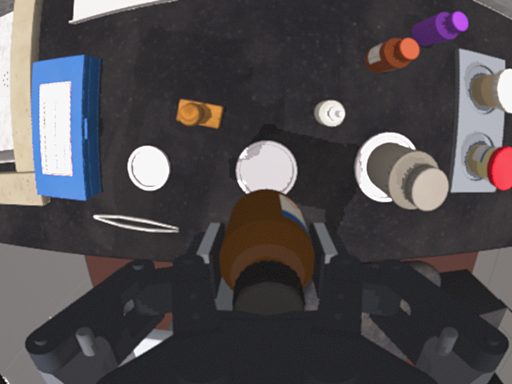

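>>> servo_tool(
  plan=[
    [[0, 0, 3, 0, 0, 0], [0, 0, 6, 0, 0, 0], [0, 0, 9, 0, 0, 0], [0, 0, 12, 0, 0, 0], [0, 0, 13.8, 0, 0, 0], [0, 0, 14.6, 0, 0, 0], [0, 0, 14.9, 0, 0, 0], [0, 0, 14.9, 0, 0, 0], [0, 0, 14.9, 0, 0, 0], [0, 0, 14.9, 0, 0, 0]],
  ],
)

```text
time: 22.0
tool_pos: [0.4333, -0.0715, 0.0425]
tcp_rot: [3.141, -0.001, 0.009]
wrist_force: [0.6, 1.0, -0.5]
width: 0.504
```

>>> servo_tool(
  plan=[
    [[0, 0, 0.1, 0, 0, 0], [0, 0, 0.2, 0, 0, 0], [0, 0, 0.3, 0, 0, 0], [0, 0, 0.4, 0, 0, 0], [0, 0, 0.4, 0, 0, 0], [0, 0, 0.4, 0, 0, 0]],
  ],
)

```text
time: 22.5
tool_pos: [0.4331, -0.0715, 0.0384]
tcp_rot: [3.141, -0.001, 0.009]
wrist_force: [-0.1, 0.3, -0.9]
width: 0.511
```

>>> servo_tool(
  plan=[
    [[-0.2, 0, 0.1, 0, 0, 0], [-0.2, 0, 0.2, 0, 0, 0], [-0.2, 0, 0.3, 0, 0, 0], [-0.2, 0, 0.4, 0, 0, 0], [-0.2, 0, 0.4, 0, 0, 0], [-0.2, 0, 0.4, 0, 0, 0]],
  ],
)

```text
time: 23.0
tool_pos: [0.4311, -0.0714, 0.0352]
tcp_rot: [3.141, -0.001, 0.008]
wrist_force: [-4.3, 1.5, 7.8]
width: 0.509
```

Contact at about 8 N. Release.

>>> servo_tool(
  plan=[
    [[0, 0, 0, 0, 0, 0], [0, 0, 0, 0, 0, 0], [0, 0, 0, 0, 0, 0], [0, 0, 0, 0, 0, 0], [0, 0, 0, 0, 0, 0], [0, 0, 0, 0, 0, 0], [0, 0, 0, 0, 0, 0]],
  ],
  claw=7,
)

```text
time: 23.58
tool_pos: [0.431, -0.0714, 0.0351]
tcp_rot: [3.141, -0.001, 0.007]
wrist_force: [0.4, -0.4, -0.5]
width: 0.822
```

>>> servo_tool(
  plan=[
    [[0, 0, -2, 0, 0, 0], [0, 0, -5, 0, 0, 0], [0, 0, -9, 0, 0, 0], [0, 0, -13, 0, 0, 0], [0, 0, -17, 0, 0, 0], [0, 0, -17, 0, 0, 0], [0, 0, -17, 0, 0, 0], [0, 0, -17, 0, 0, 0]],
  ],
)

```text
time: 24.25
tool_pos: [0.4301, -0.0713, 0.205]
tcp_rot: [3.141, -0.001, 0.008]
wrist_force: [-0.6, 0.4, -1.0]
width: 0.819
```

Run:
```python
from h import *
s=bot.read_state();c=viewer.read_camera("wrist");cv2.imwrite("pics/w14.png",c["color"][:,:,::-1])
np.save("w14.npy",{"s":s,"c":c},allow_pickle=True)
print(wproj(s,c,(.4279,-.0706,.093)),wproj(s,c,(.433,-.2143,.108)))
dishes(s,c,[("S",(.432,.069,.005),.009)])
goto(.5575,-.2,.20)
```

```text
(np.float64(265.83082623678945), np.float64(186.62679923825476)) (np.float64(421.66727131058406), np.float64(185.484569158085))
S minc 0.4324 0.0687 d 55.7 ell [0.4323 0.0688] [53.5 54.5]
t 24.3 pos [ 0.4293 -0.0711  0.2038] w 0.817 F [ 0.6 -0.6  0.4]
row [12.83 12.88  0.41] [-0.02 -0.15 -0.03]
```

View pics/w14.png

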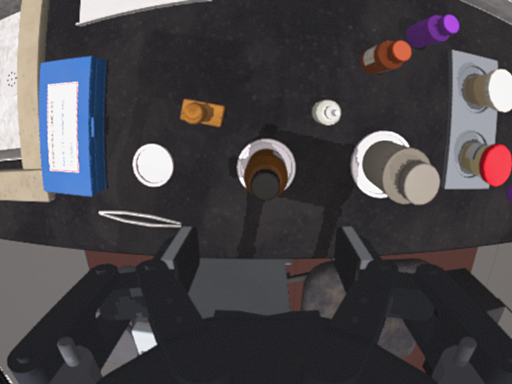

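The amber bottle is in the middle dish: cap at (265,184) against a predicted (266,187). Now the small red-brown bottle.

>>> servo_tool(
  plan=[
    [[2.5, 2.5, 0, 0, 0, 0], [5, 5, 0.3, 0, 0, 0], [7.5, 7.5, 0.4, 0, 0, 0], [10, 10, 0.4, 0, 0, 0], [12, 12, 0.4, 0, 0, 0], [12.9, 12.9, 0.4, 0, 0, 0], [12.9, 12.9, 0.4, 0, 0, 0], [12.9, 12.9, 0.4, 0, 0, 0], [12.9, 12.9, 0.4, 0, 0, 0], [12.9, 12.9, 0.4, 0, 0, 0]],
  ],
  claw=5.5,
)

```text
time: 25.13
tool_pos: [0.5569, -0.1989, 0.1995]
tcp_rot: [-3.14, -0.0, -0.002]
wrist_force: [0.0, -0.0, 0.9]
width: 0.638
```

Run:
```python
from h import *
s=bot.read_state();c=viewer.read_camera("wrist");cv2.imwrite("pics/w15.png",c["color"][:,:,::-1])
np.save("w15.npy",{"s":s,"c":c},allow_pickle=True)
print(wproj(s,c,(.5575,-.2,.085)))
z=cv2.resize(c["color"][90:240,180:380],None,fx=4,fy=4,interpolation=cv2.INTER_CUBIC);cv2.imwrite("pics/w15z.png",z[:,:,::-1])
goto(.5575,-.2,.03)
```

```text
(np.float64(268.03358328409075), np.float64(182.38681244789564))
t 25.18 pos [ 0.5572 -0.199   0.1999] w 0.643 F [-0.2 -0.5 -0.4]
row [-0.    0.11 16.99] [-0.05 -0.1   0.02]
```

View pics/w15z.png

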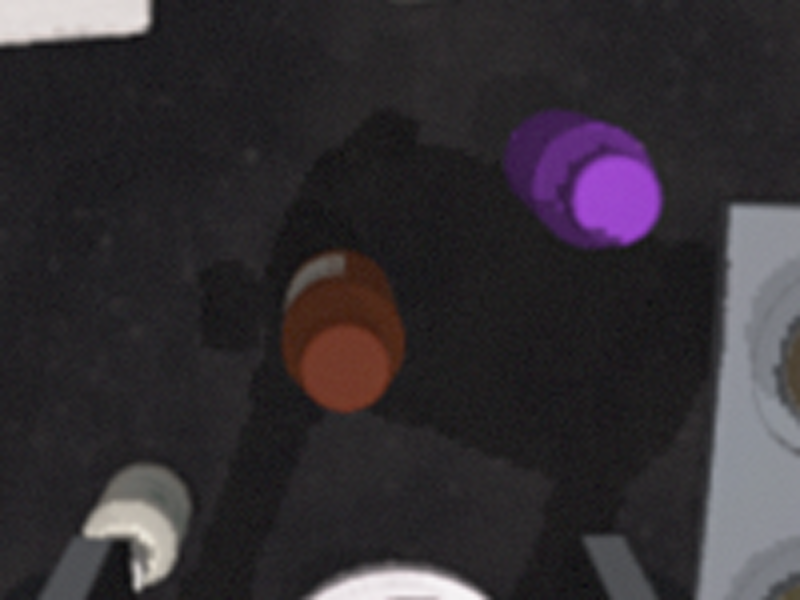

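The cap at (266.5,182) gives about (0.5575, -0.199). The purple look-alike is about 59 mm away in y and 37 mm in x, so it is clear of the fingers.

>>> servo_tool(
  plan=[
    [[0, 0, 3, 0, 0, 0], [0, 0, 6, 0, 0, 0], [0, 0, 9, 0, 0, 0], [0, 0, 12, 0, 0, 0], [0, 0, 15, 0, 0, 0], [0, 0, 16.7, 0, 0, 0], [0, 0, 17.1, 0, 0, 0], [0, 0, 17.1, 0, 0, 0], [0, 0, 17.1, 0, 0, 0], [0, 0, 17.1, 0, 0, 0]],
  ],
)

```text
time: 26.02
tool_pos: [0.5591, -0.1993, 0.0311]
tcp_rot: [3.141, 0.001, 0.008]
wrist_force: [-0.4, -0.8, -0.1]
width: 0.64
```

>>> servo_tool(
  plan=[
    [[0, 0, 0, 0, 0, 0], [0, 0, 0, 0, 0, 0], [0, 0, 0, 0, 0, 0], [0, 0, 0, 0, 0, 0], [0, 0, 0, 0, 0, 0], [0, 0, 0, 0, 0, 0], [0, 0, 0, 0, 0, 0], [0, 0, 0, 0, 0, 0]],
  ],
  claw=2.3,
  grip_force=35,
)

```text
time: 26.68
tool_pos: [0.5609, -0.1997, 0.0333]
tcp_rot: [3.14, 0.001, 0.014]
wrist_force: [-0.4, 1.4, 7.0]
width: 0.339
```

>>> servo_tool(
  plan=[
    [[0, 0, -1, 0, 0, 0], [0, 0, -3, 0, 0, 0], [0, 0, -6, 0, 0, 0], [0, 0, -9, 0, 0, 0], [0, 0, -12, 0, 0, 0], [0, 0, -15, 0, 0, 0], [0, 0, -17, 0, 0, 0], [0, 0, -17, 0, 0, 0], [0, 0, -17, 0, 0, 0]],
  ],
)

```text
time: 27.43
tool_pos: [0.5602, -0.1999, 0.2052]
tcp_rot: [3.139, 0.001, 0.019]
wrist_force: [-0.2, 0.2, -2.7]
width: 0.341
```

Run:
```python
from h import *
s=bot.read_state();c=viewer.read_camera("wrist");cv2.imwrite("pics/w16.png",c["color"][:,:,::-1])
goto(.4345,.0688,.20)
```

```text
t 27.48 pos [ 0.5589 -0.1994  0.203 ] w 0.333 F [ 0.   0.6 -2.8]
row [-12.43 -26.82   0.15] [ 0.09 -0.49  0.03]
```

View pics/w16.png

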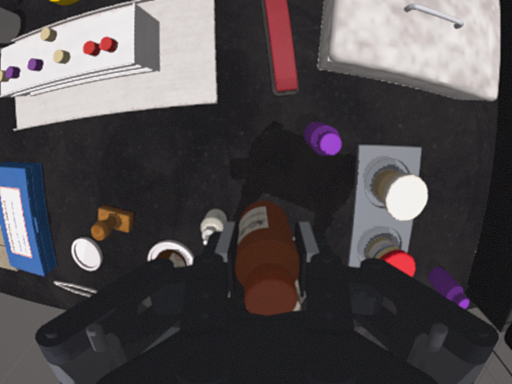

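The bottle is held, but it looks a little skewed: base around x=262, cap around x=270. I'll zoom in and measure the tilt.

Run:
```python
from h import *
s=bot.read_state();c=viewer.read_camera("wrist");np.save("w17.npy",{"s":s,"c":c},allow_pickle=True)
z=cv2.resize(c["color"][180:330,190:350],None,fx=4,fy=4,interpolation=cv2.INTER_CUBIC);cv2.imwrite("pics/w17z.png",z[:,:,::-1])
t=s["tool_pos"];print(t)
off=np.array([-.0035,0,0])
for h in (0,.02,.04,.06,.085):
    ctr=t+off+[0,0,h-.0333]
    for sg in (-.015,.015): print(h,sg,np.array(wproj(s,c,ctr+[0,-sg,0])).round(1),((np.array(wproj(s,c,ctr+[0,-sg,0]))-[190,180])*4).round(0))
```

```text
[ 0.55890821 -0.19935413  0.2029871 ]
0 -0.015 [243.2 221. ] [213. 164.]
0 0.015 [290.1 221. ] [400. 164.]
0.02 -0.015 [240.8 233.8] [203. 215.]
0.02 0.015 [292.7 233.8] [411. 215.]
0.04 -0.015 [237.8 249.5] [191. 278.]
0.04 0.015 [296.  249.5] [424. 278.]
0.06 -0.015 [234.  269.3] [176. 357.]
0.06 0.015 [300.  269.3] [440. 357.]
0.085 -0.015 [227.9 302.2] [151. 489.]
0.085 0.015 [306.5 302.1] [466. 488.]
```

View pics/w17z.png

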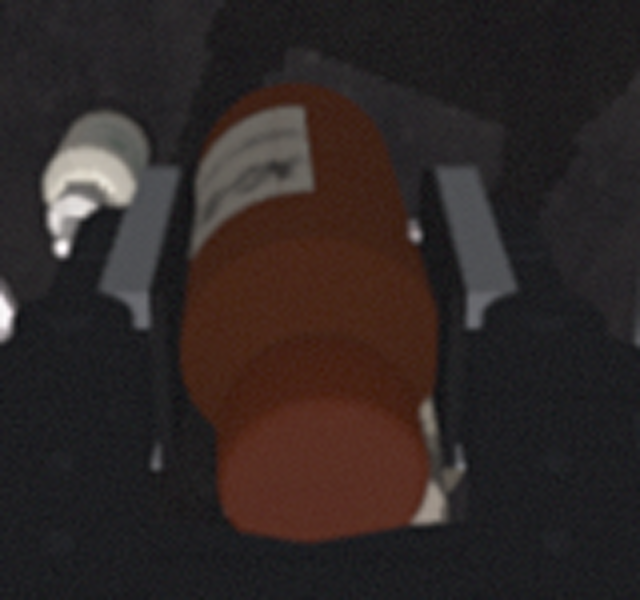

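The tilt is only about 0.03 rad, well within the limit. On to the small dish.

>>> servo_tool(
  plan=[
    [[-1.2, -2.5, 0, 0, -0.4, 0], [-2.8, -6, 0, 0, -0.4, 0], [-4.4, -9.5, 0, 0, -0.4, 0], [-6, -13, 0, 0, -0.4, 0], [-7.6, -16.5, 0, 0, -0.4, 0], [-9.2, -20, 0, 0, -0.4, 0], [-10.8, -23.5, 0, 0, -0.4, 0], [-12, -26, 0, 0, -0.4, 0], [-12.3, -26.8, 0, 0, -0.4, 0], [-12.3, -26.8, 0, 0, -0.4, 0], [-12.3, -26.8, 0, 0, -0.4, 0], [-12.3, -26.8, 0, 0, -0.4, 0], [-12.3, -26.8, 0, 0, -0.4, 0]],
  ],
)

```text
time: 28.62
tool_pos: [0.4355, 0.0678, 0.2003]
tcp_rot: [3.14, -0.002, -0.002]
wrist_force: [0.6, -0.3, -1.5]
width: 0.337
```

Run:
```python
from h import *
s=bot.read_state();c=viewer.read_camera("wrist");cv2.imwrite("pics/w18.png",c["color"][:,:,::-1])
goto(.4357,.069,.045)
```

```text
t 28.67 pos [0.4355 0.0678 0.2005] w 0.34 F [ 1.  -0.5 -1.1]
row [ 0.04 -0.13 15.54] [ 0.05  0.07 -0.08]
```

View pics/w18.png

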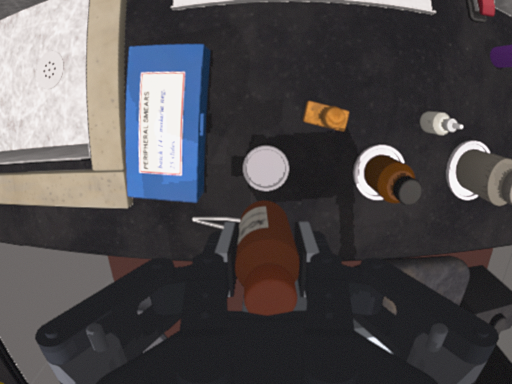

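>>> servo_tool(
  plan=[
    [[0, -0.1, 3, 0, 0, 0], [0, -0.1, 6, 0, 0, 0], [0, -0.1, 9, 0, 0, 0], [0, -0.1, 12, 0, 0, 0], [0, -0.1, 14.5, 0, 0, 0], [0, -0.1, 15.4, 0, 0, 0], [0, -0.1, 15.8, 0, 0, 0], [0, -0.1, 15.8, 0, 0, 0], [0, -0.1, 15.8, 0, 0, 0], [0, -0.1, 15.8, 0, 0, 0]],
  ],
)

```text
time: 29.5
tool_pos: [0.4373, 0.0687, 0.0443]
tcp_rot: [3.141, -0.002, 0.004]
wrist_force: [0.6, 0.1, -2.1]
width: 0.338
```

>>> servo_tool(
  plan=[
    [[-0.2, 0, 0.1, 0, 0, 0], [-0.2, 0, 0.3, 0, 0, 0], [-0.2, 0, 0.4, 0, 0, 0], [-0.2, 0, 0.5, 0, 0, 0], [-0.2, 0, 0.6, 0, 0, 0], [-0.2, 0, 0.6, 0, 0, 0], [-0.2, 0, 0.6, 0, 0, 0], [-0.2, 0, 0.6, 0, 0, 0]],
  ],
)

```text
time: 30.17
tool_pos: [0.4353, 0.0687, 0.0382]
tcp_rot: [3.141, -0.002, 0.003]
wrist_force: [-0.1, -0.2, -2.1]
width: 0.338
```

>>> servo_tool(
  plan=[
    [[0, 0, 0.1, 0, 0, 0], [0, 0, 0.2, 0, 0, 0], [0, 0, 0.3, 0, 0, 0], [0, 0, 0.3, 0, 0, 0]],
  ],
)

```text
time: 30.5
tool_pos: [0.436, 0.069, 0.0361]
tcp_rot: [-3.142, 0.003, -0.004]
wrist_force: [-2.2, 1.3, 6.6]
width: 0.338
```

Contact. Release and look.

>>> servo_tool(
  plan=[
    [[0, 0, 0, 0, 0, 0], [0, 0, 0, 0, 0, 0], [0, 0, 0, 0, 0, 0], [0, 0, 0, 0, 0, 0], [0, 0, 0, 0, 0, 0], [0, 0, 0, 0, 0, 0]],
  ],
  claw=5,
)

```text
time: 31.0
tool_pos: [0.4359, 0.069, 0.036]
tcp_rot: [3.142, -0.003, 0.004]
wrist_force: [-0.5, -1.5, -0.2]
width: 0.585
```

>>> servo_tool(
  plan=[
    [[0, 0, -2, 0, 0, 0], [0, 0, -5, 0, 0, 0], [0, 0, -9, 0, 0, 0], [0, 0, -13, 0, 0, 0], [0, 0, -17, 0, 0, 0], [0, 0, -19, 0, 0, 0], [0, 0, -19, 0, 0, 0], [0, 0, -19, 0, 0, 0]],
  ],
)

```text
time: 31.67
tool_pos: [0.4365, 0.0691, 0.2277]
tcp_rot: [-3.141, 0.003, -0.01]
wrist_force: [-0.2, -0.5, 0.1]
width: 0.586
```

Run:
```python
from h import *
s=bot.read_state();c=viewer.read_camera("wrist");cv2.imwrite("pics/w19.png",c["color"][:,:,::-1])
for p in [(.4323,.0688,.088),(.4279,-.0706,.093),(.433,-.2143,.108)]:print(np.round(wproj(s,c,p),1))
c=viewer.read_camera("side");im=c["color"][90:270,140:420];cv2.imwrite("pics/s19.png",cv2.resize(im,None,fx=2.8,fy=2.8,interpolation=cv2.INTER_CUBIC)[:,:,::-1])
goto(.43,-.14,.35)
```

```text
[267.1 181.3]
[400.9 186.7]
[506.1 185.6]
t 31.77 pos [0.4344 0.0689 0.2246] w 0.584 F [-0.2  0.2 -0.5]
row [ -0.39  20.9  -12.54] [ 0.01 -0.02 -0.11]
```

View pics/w19.png

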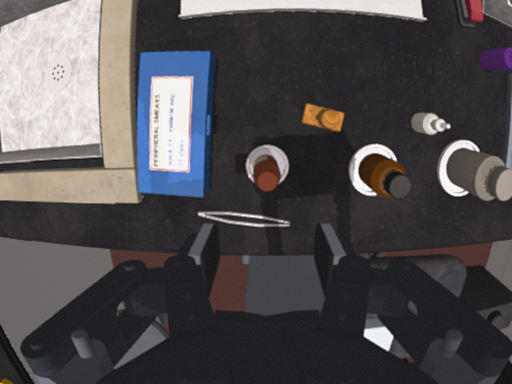

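View pics/s19.png

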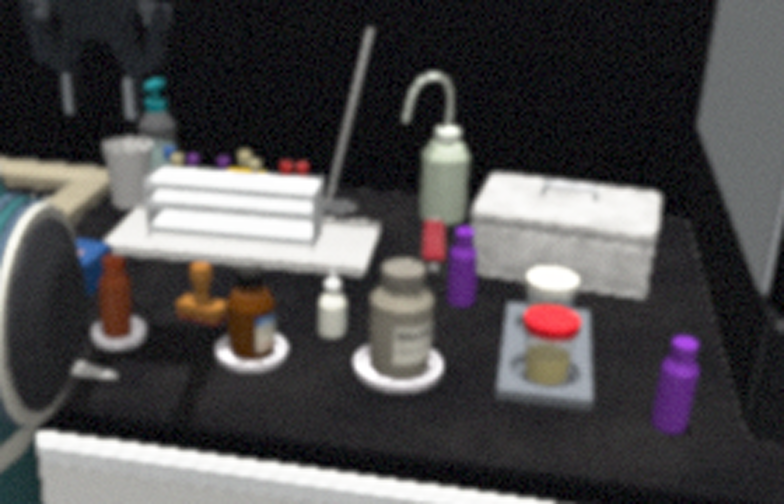

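All four stand where they should. The small cap is at (266,180) against a predicted (267,181), and the arm is clear of everything. Handing in.

```bash
python3 -c "
from workcell import bot,finish_job
print(finish_job()); s=bot.read_state(); print(s['time'],s['wrist_force'])"
```

```text
the job is handed in; nothing more can be done
None
the job is handed in; nothing more can be done
```

The job is done and handed in at about 32 s of the 104 s allowed. The red-capped cup went into the free tray recess first. Then the grey, amber and red-brown bottles went upright into the large, middle and small dishes, in that order.

- **Placement:** in the last wrist and side pictures all four stood upright and released. Measured from the wrist pictures, each was within about 1–2 mm of its target centre, against the 11 mm limit.
- **Set down on the floor:** each was lowered until contact showed at about 6–9 N. For the three bottles this came 3 mm above their pickup height, as it should on the dish floors. The cup was set down the same way.
- **Left alone:** the white-capped cup and the dropper bottle look unmoved in the pictures, and the arm was well clear of everything.
- **Small disagreements:** the small bottle hung about 0.03 rad off upright in the jaws but stood upright once released. My first estimate of the middle dish, while the cup hid part of it, was about 2 mm off. I measured it again once the cup was out.

Handing in gave no verdict.

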